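# Snap the drain pipe's clip shut with the pliers

### The arm

A 7-joint arm with a two-finger parallel gripper is mounted at the origin on the work surface. World frame = base frame: x ahead of the robot, y to its left, z up, the work surface at z = 0. Lengths are in m, angles in rad, forces in N, time in s.
With the tool pointing down it reaches from about 0.375 to 0.925 m from the base axis. Payload 3.1 kg.
Tool frame: the origin (TCP) lies midway between the tips of the shut fingers; the grasp point (between the pads) lies grip_depth behind it (grip_depth is the distance from the TCP to the grasp point, in m); x points along the fingers, z is the direction in which the jaws open and shut, and the axes are right-handed (so a half turn about x gives the same grasp; the last joint's range is limited). The gripper opens to 85 mm and grips with 20 to 120 N. Pads are 22 mm wide; open, the fingers measure 114 mm over their backs; the gripper's body (76 mm by 85 mm) begins 54 mm behind the grasp point. The pads swing forward as they close: fully open they stand 13 mm farther back than shut.
Start: joints at [1.248, 0.383, 0.044, 1.598, -0.018, 1.161, -0.05], TCP at [0.145, -0.634, 0.199] pointing down, gripper open.
Joint ranges: [-2.61, 2.61], [-0.41, 2.15], [-1.48, 1.57], [0, 2.5], [-1.57, 4.71], [0.05, 1.97], [-2.85, 2.85]. Speed limits (rad/s): [2.79, 2.79, 3.14, 3.14, 3.14, 3.14, 3.14].

### API

Orientations are given as a unit quaternion [w, x, y, z].
In Python, from bench import * gives the robot as it stands. The module is installed in compiled form; this text tells all that it offers.
- The arm moves only by the tool carry_out, never from a script. Its argument "plan" is a list of rows, each a list of 4 numbers: the shift along the tool's x, y, z in cm, then the turn about the tool's x in rad. In form: [[tx, ty, tz, yaw], ...]. A call has 1 to 8 rows; each row shifts and turns the commanded pose from where the row before left it, along the tool's axes as they then stand; what a row does not reach is not made up. A row lasts 1/12 s, in which the tool goes at most 41.7 mm and 7.16 degrees, less where a joint would pass 70% of its speed; a pose out of reach is approached as far as the arm can. A call is refused whole if a number of a shift passes 4.17 or a number of a turn 0.125, either way. A call with a gripper value outside its range is refused whole. "hand" is the finger opening in cm, from 0 to 8.54, set as the call begins (left out, the last holds). The fingers move at their own pace and stop on an object; "squeeze" is the grip in N (left out, the last holds). Time passes only in rows, so rows that do not move let the fingers close. It gives the time, the measured TCP pose, the force and the opening at its end, in the units of the state.
- read_state(): the state, without advancing time (a new reading comes with each control period).
- camera(name): name is "scene" or "top"; returns a dict with "image" (384x512x3 uint8, red, green, blue), "z_map" (384x512 float32, m along the optical axis (not along the pixel's ray), 0 where there is no reading), "camera_matrix" (3x3 intrinsics, pixels), "D" ([k1, k2, p1, p2, k3] as OpenCV has them; the pictures are not rectified), "R" (3x3) and "t" (3): a world point X has camera coordinates R X + t. Camera axes: x right, y down, z forward; pixel columns grow to the right and rows downward; lengths in m; the calibration is good to about 2 mm. A picture is of the moment at which its call begins.
- job_done(): hands the job in, once; it reports no verdict.
Trained networks look in the newest picture that a camera, given by its name, has taken for a name from the list of things; names that differ only in an ending like _2 or _b are one class to them, and where a whole thing is asked for, a point or a joint stands for the part that bears it (a point fixed in the world has none). Each returns a list of dicts, best first, with "score" (0 to 1); they miss things now and then, are a little off and sometimes report something else, mostly with a low value. They report only what shows in the picture. A call takes as long as a camera call. They do not tell look-alikes from the thing itself.
- boxes_of(camera, target): "position" ([column, row] in pixels, amid what is visible of it).
- regions_of(camera, target): "pixels" (384x512 bool, what is visible of it) and "position" ([column, row] in pixels, amid what is visible of it).
- spot_point(camera, target): "position" ([column, row] in pixels: a listed point, or the origin of a listed thing).
The state is a dict: "time_s": time; "q": joint angles; "dq": joint speeds; "joint_torque": joint torques, N m; "eef_pos": TCP position; "ee_rot": TCP orientation; "force": force on the tool from outside, world axes, zero at the start; "wrist_torque": the same for the moment, N m; "finger_gap": finger opening in m.
Only numpy, scipy, OpenCV 4.12 (cv2) and the standard library are available. Lean on these libraries where they do the work, as an engineer would, in place of code of your own. Each camera call takes 0.05 s, during which the arm holds its last target.

### The job

The snap clip round the leaning drain pipe in the drip tray is still open. Take the pliers from the cork mat, bring the jaws over the clip's two ears and squeeze the handles, no harder than it needs, until the stud clicks home and the ears stay together. Then let go of the clip, lay the pliers flat on the cork mat again without dropping them, and leave everything else standing where it is; your fingers must not touch the clip itself.

Things in the scene. Friction and masses are not known exactly. Their poses are not given: they have to be found in the camera images.
- pliers: Spring-open pliers, 184 mm long, 24 mm thick, 0.13 to 0.23 kg, flat on the mat, jaws roughly towards the robot. Origin: on the pivot axis, at the underside; z up through the thickness. This body is the half with jaw on +y, handle on -y; the other half is its mirror image. Open, its x is the pliers' centre line, towards the jaws; closed by q, the centre line stands at +q/2 about z from its x.
- handles (a point): Good grip place with the pliers open, 65 mm behind the pivot, 12 mm above the underside, midway between the two straight rubber handles (x -35 to -120 mm, 24 mm high). Width over both handles here: 64 mm open, 60 mm lightly held, 42 mm when the handles are parallel, about 36 mm once the clip has clicked. The centre of mass is within 5 mm: gripped elsewhere the pliers tip in the fingers.
- jaws (a point): Pressing place with the pliers open, 50 mm ahead of the pivot, midway between the plain steel jaws (x 18 to 66 mm, 20 mm high). Jaw gap here: 49 mm open, 45 mm with the handles at 60 mm; it falls 0.77 mm for each mm the handles close. Ear ends must stay 28 mm or more ahead of the pivot.
- squeeze (a joint): How far the pliers are closed, rad: 0 = open as they lie, 0.34 = handles parallel, about 0.43 = clip closed, 0.56 = fully shut. A return spring pushes the handles open: at the grip place it takes 5 N to begin to close, 6 N at 60 mm, 9 N at 42 mm, 10 N at 36 mm.
- mat: Cork mat, fixed, 260 x 130 x 4 mm, on which the pliers lie. Origin: centre of its underside; x along its length (away from the robot at yaw 0). It may lie on either side of the tray.
- drain: White drip tray, fixed, 300 x 200 mm, wall 22 mm high. A grey pipe 50 mm thick rises from it, leaning 35 degrees towards the tray's -x (roughly towards the robot), its top about 155 mm above the table. Origin: centre of the tray's underside.
- rail (a point): Middle of the upper bar of a steel two-bar rail in the tray, at x = +105 mm of it; bars 10 mm thick, 170 mm long along the tray's y, at 85 and 122 mm height. Pliers held level cannot reach the ears past it: they must point down over it; leaning with the clip they clear it by about 20 mm.
- clip: Black snap clip, a split band round the pipe with two flat ears side by side. Origin: on the pipe axis, at mid-clip, 81 mm above the table. z: up along the leaning pipe; x: the way the ears stand out, roughly away from the robot and rising 35 degrees, midway between them; the ears are pressed together along y. It swivels stiffly (1 N at the ears) on the pipe and may start turned up to 0.28 rad.
- ears (a point): Point between the ears, at x = 48 mm of the clip, at the stud, where the jaws should press; axes as the clip's. Ears: plates from x 24 to 62 mm, 5 mm thick, 20 mm high (z -10 to 10), 36 mm over their outsides when open, 24 mm at the stud when closed. The pliers' centre line belongs along -x of the clip and their z along its z, so the tool leans 35 degrees.
- snap (a joint): How far each ear is pressed in, rad: 0 = open, 0.078 = clicked and holding by itself; the ears move together. Resistance is greatest, about 8 N at each ear, in the first half, then falls off and the clip snaps home, the handles giving way by 6 mm or so; let go before about 0.065 it springs open. The click takes about 20 N at the handles, the pliers' spring included; over 40 N may crush the clip.
- bowl: Bystander, to be left where it is: shallow terracotta bowl, 124 mm wide, 60 mm high, standing on the round banding wheel (turntable, 190 mm wide, 64 mm high). Origin: centre of the underside.
- brush: Bystander, to be left where it is: glaze brush lying just beyond the end of the cork mat, on the side away from the robot. Origin: its middle, at the underside.
- test_cup: Bystander, to be left where it is: small white cup, 54 mm wide, 50 mm high, standing in the drip tray beside the pipe, on its robot side. Origin: centre of the underside.
- jar: Bystander, to be left where it is: clear jar, 72 mm wide, 85 mm high, beyond the drip tray. Origin: centre of the underside.
- mug: Bystander, to be left where it is: terracotta mug with a handle, 80 mm wide, 90 mm high. Origin: centre of the underside.
- bottle: Bystander, to be left where it is: white plastic bottle, 66 mm wide, 170 mm high. Origin: centre of the underside.
- spatula: Bystander, to be left where it is: spatula, 200 mm long, lying flat beyond the banding wheel. Origin: its middle, at the underside.
Things that resemble listed ones, but are neither listed nor needed, are in the scene too. Leave any blue look-alike of the pliers alone.

How it is judged:
On the way, in this order (a step that is already met when the one before it is completed fails the run):
1. the pliers are lifted clear of the mat (height (world z) of pliers above 0.06 m), for 0.1 s.
2. the pliers press the clip until it has clicked (value of joint snap above 0.07 rad and contact force between pliers and clip above 1 N), for 0.06 s.
At the end, for the whole second after the job is handed in: The clip is closed and stays so by itself (joint snap above 0.07 rad), and the pliers lie flat (within 0.12 rad, underside less than 12 mm above the table) and at rest on the mat with their pivot within the mat's outline (120 mm along it and 60 mm across it from its centre), released (value of joint snap above 0.07 rad and x of pliers in the frame of mat between -0.12 and 0.12 m and y of pliers in the frame of mat between -0.06 and 0.06 m and z of pliers in the frame of mat below 0.012 m and angle between pliers's own z axis and vertical below 0.12 rad and linear speed of pliers below 0.02 m/s); the robot touches nothing.
It fails at once if the fingers press on the clip themselves (contact force between the fingers and clip above 1 N).
It fails at once if the clip is crushed: the pliers press on it with more than 70 N in all, both ears added (contact force between pliers and clip above 70 N).
It fails at once if the pliers are dropped: free of the fingers, more than 30 mm up and falling faster than 0.4 m/s (contact force between the fingers and pliers below 0.05 N and height (world z) of pliers above 0.03 m and linear speed of pliers above 0.4 m/s).
It fails at once if a bystander is moved by more than 30 mm (distance of any of bowl, brush, test_cup, jar, mug, bottle, spatula from where it was at the start of the episode above 0.03 m).
It also fails if it takes over 58 s, if anything falls off the work surface, if the arm or the gripper's body presses on something with over 40 N, if the wrist force passes 120 N, or if a joint passes its speed limit or range.

## Working session

There is one attempt and no reset: what is moved stays moved. The work goes in short steps, Python scripts to look and compute and a tool call to move; the robot and the scene stay as the last step left them, time stands still between calls to the robot, and variables do not carry over. Pictures are saved under pics/ and viewed, and the job is handed in when it is done.

Besides the shell and the picture viewer there is one more tool, called after "Request:" as name([rows], argument=value, ...), one row to a line, values as JSON. carry_out: Moves the arm, as the interface text tells. Its arguments: {"type":"object","properties":{"plan":{"type":"array","items":{"type":"array","items":{"type":"number"}}},"hand":{"type":"number"},"squeeze":{"type":"number"}},"required":["plan"]}

```bash
mkdir -p pics; ls; python3 - <<'E'
from bench import *
import cv2
s=read_state(); print({k:(v if not hasattr(v,'round') else v) for k,v in s.items()})
for n in ['scene','top']:
    c=camera(n); cv2.imwrite(f'pics/{n}0.png',cv2.cvtColor(c['image'],cv2.COLOR_RGB2BGR))
    print(n,c['camera_matrix'],c['D'],c['R'],c['t'])
    for t in ['pliers','handles','jaws','mat','drain','rail','clip','ears']:
        print(t,[(r['score'],r['position']) for r in spot_point(n,t)][:4])
E
```

```text
pics
{'time_s': 0.0, 'q': array([ 1.24821322,  0.38384185,  0.04384305,  1.5995859 , -0.01790005,
        1.16118335, -0.0499206 ]), 'dq': array([-0.00039274, -0.00019964, -0.00093104,  0.00055714,  0.00026542,
       -0.00034037,  0.00040201]), 'joint_torque': array([-3.04116129e-04, -4.33459353e+01,  1.02454718e+00, -2.49513549e+01,
        1.05352647e-02,  1.12739165e-02,  7.25558547e-07]), 'eef_pos': array([ 0.14463662, -0.6326493 ,  0.19757746]), 'ee_rot': array([ 0.5521768 ,  0.44129126,  0.5536903 , -0.44021569]), 'force': array([ 0.29530409,  0.0179925 , -0.33238883]), 'wrist_torque': array([0.0345274 , 0.02264457, 0.02594084]), 'finger_gap': 0.08524472498173143}
scene [[444.03198237   0.         255.30006135]
 [  0.         444.03198237 186.81549474]
 [  0.           0.           1.        ]] [-0.01747082  0.          0.          0.          0.        ] [[-0.73846001  0.67396818 -0.0210644 ]
 [ 0.47934987  0.5027356  -0.71936126]
 [-0.47423677 -0.54131674 -0.69431669]] [ 0.41989812 -0.17596832  1.53153787]
pliers [(0.96, [240.0, 112.9]), (0.79, [200.6, 146.7])]
handles [(0.7
[... 308 characters left out ...]
9, 154.8])]
top [[380.65872245   0.         251.10868678]
 [  0.         380.65872245 194.53865861]
 [  0.           0.           1.        ]] [-0.02857935  0.          0.          0.          0.        ] [[-0.01764822 -0.99975598  0.0132859 ]
 [-0.98242231  0.01486941 -0.18607877]
 [ 0.18583581 -0.01633632 -0.982445  ]] [-0.03047759  0.55551218  1.35071693]
pliers [(0.77, [360.8, 274.0]), (0.62, [340.1, 212.7])]
handles [(0.92, [352.9, 292.7]), (0.84, [340.3, 194.1])]
jaws [(0.83, [347.3, 224.3]), (0.75, [365.7, 261.3])]
mat [(0.57, [337.9, 209.5])]
drain [(0.93, [243.9, 225.1])]
rail [(0.9, [238.7, 191.6])]
clip [(0.72, [240.6, 225.6])]
ears [(0.72, [302.9, 254.4]), (0.62, [238.0, 218.4])]
```

View pics/scene0.png

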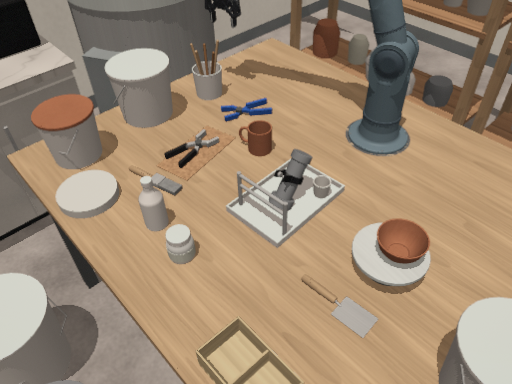

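View pics/top0.png

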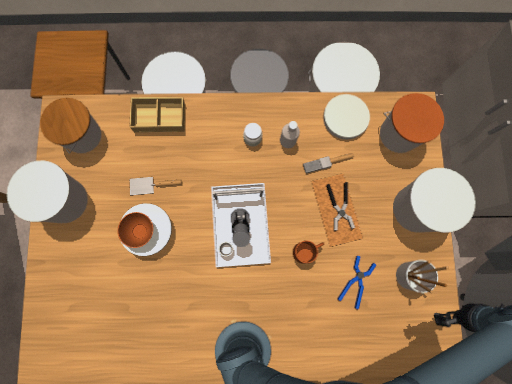

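```bash
cat > h.py <<'E'
from bench import *
import cv2, numpy as np
from scipy.spatial.transform import Rotation as Ro
def ray(c,p):
    u=cv2.undistortPoints(np.array([[p]],float),c['camera_matrix'],np.array(c['D'],float))[0,0]
    R=np.array(c['R']);t=np.array(c['t'])
    return -R.T@t, R.T@np.array([u[0],u[1],1.0])
def onz(c,p,z):
    o,d=ray(c,p); return o+d*(z-o[2])/d[2]
def deep(c,p):
    z=c['z_map'][int(round(p[1])),int(round(p[0]))]; o,d=ray(c,p); return o+d*z
def proj(c,X):
    r,_=cv2.Rodrigues(np.array(c['R'])); q,_=cv2.projectPoints(np.array(X,float).reshape(-1,3),r,np.array(c['t'],float),c['camera_matrix'],np.array(c['D'],float)); return q[:,0]
def cloud(c):
    z=c['z_map']; h,w=z.shape; uu,vv=np.meshgrid(np.arange(w),np.arange(h))
    u=cv2.undistortPoints(np.stack([uu.ravel(),vv.ravel()],1).astype(float)[:,None],c['camera_matrix'],np.array(c['D'],float))[:,0]
    P=np.c_[u,np.ones(len(u))]*z.ravel()[:,None]
    return ((P-np.array(c['t']))@np.array(c['R'])).reshape(h,w,3)
def tri(c1,p1,c2,p2):
    A=[];b=[]
    for c,p in((c1,p1),(c2,p2)):
        o,d=ray(c,p);d=d/np.linalg.norm(d);M=np.eye(3)-np.outer(d,d);A.append(M);b.append(M@o)
    x,res,_,_=np.linalg.lstsq(np.vstack(A),np.hstack(b),rcond=None);return x,np.sqrt(res)
def crop(c,name,x0,y0,x1,y1,s=6):
    im=cv2.cvtColor(c['image'],cv2.COLOR_RGB2BGR)[y0:y1,x0:x1]
    cv2.imwrite('pics/'+name,cv2.resize(im,None,fx=s,fy=s,interpolation=cv2.INTER_CUBIC))
E
python3 - <<'E'
from h import *
np.set_printoptions(precision=4,suppress=True)
c=camera('top'); s=camera('scene')
crop(c,'t1.png',300,160,380,260); crop(c,'t2.png',205,170,285,270); crop(s,'s1.png',215,140,350,240,5); crop(s,'s2.png',150,120,250,180,6)
for t in ['pliers','handles','jaws','drain','rail','clip','ears','mat','test_cup','brush','mug','bottle','jar']:
    for n,cc in(('top',c),('scene',s)):
        for r in spot_point(n,t)[:2]:
            print(t,n,r['score'],np.round(r['position'],1),'depth',deep(cc,r['position']),'z16',onz(cc,r['position'],.016))
import pickle; pickle.dump((c,s),open('c0.pkl','wb'))
E
```

```text
pliers top 0.75 [361.8 275.1] depth [ 0.2556 -0.437   0.0277] z16 [ 0.2553 -0.4405  0.016 ]
pliers top 0.68 [339.2 210.8] depth [ 0.4926 -0.368   0.029 ] z16 [ 0.4944 -0.3712  0.016 ]
pliers scene 0.91 [198.2 145.5] depth [ 0.4935 -0.3641  0.0213] z16 [ 0.4899 -0.3698  0.016 ]
pliers scene 0.77 [238.6 113.1] depth [ 0.2635 -0.4249  0.0102] z16 [ 0.2688 -0.4184  0.016 ]
handles top 0.9 [353.1 290.4] depth [ 0.2005 -0.4087  0.0021] z16 [ 0.2014 -0.4049  0.016 ]
handles top 0.7 [337.8 194.9] depth [ 0.5571 -0.3718  0.0072] z16 [ 0.5554 -0.3696  0.016 ]
handles scene 0.82 [256.8 106.5] depth [ 0.1763 -0.4214  0.    ] z16 [ 0.1923 -0.4036  0.016 ]
handles scene 0.64 [184.2 155.1] depth [ 0.5484 -0.3707  0.0075] z16 [ 0.5536 -0.3615  0.016 ]
jaws top 0.98 [365.7 260.1] depth [ 0.3093 -0.4628  0.0031] z16 [ 0.3092 -0.4587  0.016 ]
jaws top 0.66 [345.9 226.1] depth [ 0.4369 -0.3949  0.0088] z16 [ 0.4362 -0.393   0.016 ]
jaws scene 0.84 [210.1 138.4] depth [ 0.43   -0.3829  0.0064] z16 [ 0.4371 -0.3725  0.016 ]
jaws scene 0.83 [224.1 112.6] depth [ 0.2939 -0.4726  0.0035] z16 [ 0.3048 -0.4579
[... 1709 characters left out ...]
49.5] depth [ 0.3644 -0.2055  0.0244] z16 [ 0.3575 -0.2131  0.016 ]
bottle top 0.93 [286.4 137.8] depth [ 0.2942 -0.0167  1.4308] z16 [ 0.785  -0.1819  0.016 ]
bottle scene 0.91 [152.  220.8] depth [ 0.7997 -0.1632  0.0454] z16 [ 0.7892 -0.1893  0.016 ]
bottle scene 0.29 [194.1 148.1] depth [ 0.518  -0.3522  0.0309] z16 [ 0.5082 -0.3682  0.016 ]
jar top 0.73 [254.5 139.2] depth [ 0.7595 -0.0555  0.0779] z16 [ 0.7808 -0.0573  0.016 ]
jar top 0.2 [240.9 226.1] depth [ 0.4319 -0.0013  0.12  ] z16 [ 0.4428 -0.0001  0.016 ]
jar scene 0.65 [184.1 255.2] depth [ 0.803  -0.0104  0.0415] z16 [ 0.794  -0.0287  0.016 ]
jar scene 0.48 [286.3 198.7] depth [0.471  0.0255 0.0399] z16 [0.4538 0.0094 0.016 ]
```

View pics/t1.png

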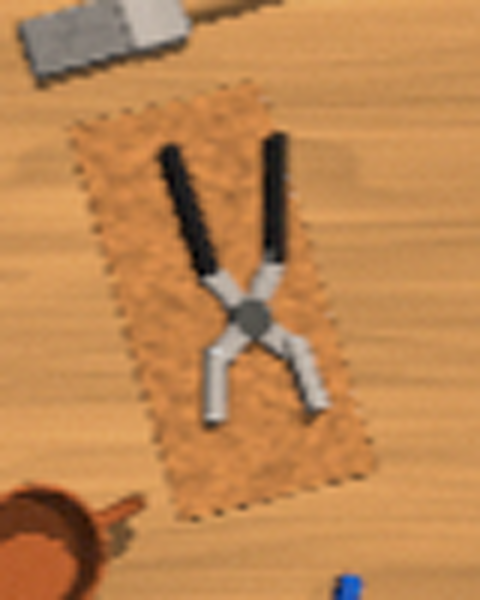

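View pics/t2.png

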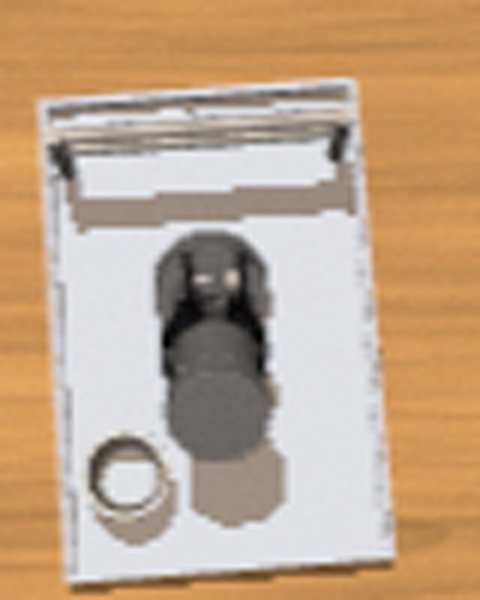

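View pics/s1.png

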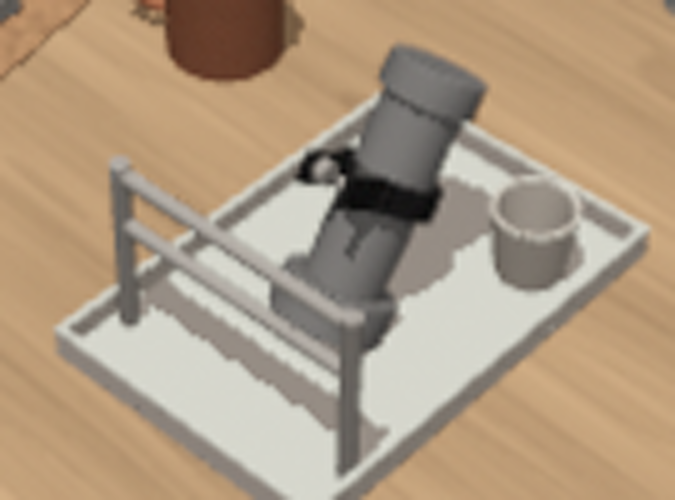

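```bash
python3 - <<'E'
from h import *
import pickle
np.set_printoptions(precision=4,suppress=True)
c,s=pickle.load(open('c0.pkl','rb'))
# tray corners top rim z=.022
z=lambda x,y:(205+x/6-.4,170+y/6-.4)
cor=[onz(c,z(*p),.022) for p in((38,100),(355,80),(395,555),(70,583))]
for k in cor: print('tray',k)
print('centre',np.mean(cor,0), 'yaw',[np.arctan2(*(cor[0]-cor[3])[1::-1]),np.arctan2(*(cor[1]-cor[2])[1::-1])])
m=lambda x,y:(300+x/6-.4,160+y/6-.4)
mc=[onz(c,m(*p),.004) for p in((70,128),(262,80),(378,470),(182,520))]
for k in mc: print('mat',k)
d0=mc[0]-mc[3];d1=mc[1]-mc[2]
print('mat c',np.mean(mc,0),np.linalg.norm(d0),np.linalg.norm(d1),np.arctan2(d0[1],d0[0]),np.arctan2(d1[1],d1[0]))
# pliers: pivot top z=.004+.024
P=onz(c,m(252,318),.028);print('pivot',P)
hl=onz(c,m(172,150),.028),onz(c,m(205,270),.028);hr=onz(c,m(276,140),.028),onz(c,m(275,258),.028)
print('handles',hl,hr,'rear mid',(hl[0]+hr[0])/2,'front mid',(hl[1]+hr[1])/2)
jl=onz(c,m(213,418),.026);jr=onz(c,m(318,405),.026);print('jaw tips',jl,jr,(jl+jr)/2)
C=cloud(c);S=cloud(s)
for nm,Q,cc,(x0,y0,x1,y1) in(('top',C,c,(228,205,256,232)),('scene',S,s,(270,160,312,190))):
    im=cc['image'].astype(int)
    print(nm)
    for v in range(y0,y1):
        print(v,' '.join('%3d'%im[v,u].mean() for u in range(x0,x1)))
E
```

```text
tray [0.5948 0.1111 0.022 ]
tray [ 0.6047 -0.0889  0.022 ]
tray [ 0.3086 -0.1062  0.022 ]
tray [0.2953 0.0913 0.022 ]
centre [0.4509 0.0019 0.022 ] yaw [np.float64(0.06608185098013988), np.float64(0.058487746125915445)]
mat [ 0.6139 -0.2731  0.004 ]
mat [ 0.6439 -0.3991  0.004 ]
mat [ 0.3917 -0.4566  0.004 ]
mat [ 0.363  -0.3314  0.004 ]
mat c [ 0.5031 -0.3651  0.004 ] 0.25763787219620105 0.2586503728301238 0.2283695732869141 0.22409984159551524
pivot [ 0.4858 -0.3768  0.028 ]
handles (array([ 0.5934, -0.3327,  0.028 ]), array([ 0.5165, -0.3491,  0.028 ])) (array([ 0.5989, -0.3991,  0.028 ]), array([ 0.5234, -0.3936,  0.028 ])) rear mid [ 0.5962 -0.3659  0.028 ] front mid [ 0.5199 -0.3714  0.028 ]
jaw tips [ 0.4241 -0.3493  0.026 ] [ 0.431  -0.4152  0.026 ] [ 0.4276 -0.3822  0.026 ]
top
205 139 139 140 142 140 141 142 142 140 140 141 137 141 138 140 139 142 142 141 140 139 138 139 140 140 140 142 138
206 140 139 141 144 140 141 141 141 140 142 142 138 141 139 139 138 139 181 224 225 223 225 224 224 224 224 225 222
207 141 143 138 143 182 223 223 224 225 225 225 224 224 223 224 223 22
[... 7295 characters left out ...]
 141 140 140
186 210 210 211 210 211 210 211 205 167 100 108 114 117 119 121 114  75  75  83 106 109  98  94  86  69  66  70 103 140 141 140 141 140 141 142 141 141 140 141 141 140 141
187 210 210 210 210 210 211 211 200 114 103 111 115 118 119 116  90  76  84 109 113 109 105  99  91  76  64  76 120 140 141 140 141 140 140 140 141 140 141 141 140 158 195
188 211 210 211 211 210 210 207 184  98 107 113 116 119 120 114  75  85 109 115 112 107 102  97  89  77  68  91 135 141 140 140 140 140 141 139 140 140 140 140 157 199 211
189 210 210 210 211 211 211 202 145 103 110 114 117 120 116  91  74  87 116 112 110 105 100  93  83  73  76 116 140 141 140 140 141 141 140 141 141 141 157 196 199 211 210
```

```bash
python3 - <<'E'
from h import *
import pickle
np.set_printoptions(precision=3,suppress=True,linewidth=200)
c,s=pickle.load(open('c0.pkl','rb'))
C=cloud(c);S=cloud(s)
print('top z mm');
for v in range(208,228): print(v,' '.join('%3d'%(C[v,u,2]*1000) for u in range(230,254)))
print('scene z mm');
for v in range(164,188): print(v,' '.join('%3d'%(S[v,u,2]*1000) for u in range(270,306)))
E
```

```text
top z mm
208   6   5   8   3   5   9   6  10 1430  29  32  30  24   4  12   4   8  10   4   8   2   0   6   5
209   5   2  11   0   9   8  24  35  36  36  36  34  36  36  27   4   7  10   3   3   7   9   8   7
210   6   3   7   5  29  32  37  37  39  48  40  38  42  39  32  30  23   0   8   2   2   7   2   1
211   3   8   1  22  33  38  44  48  45  49  47  53  45  46  44  37  32  28  11   5   8   3  10   6
212   4   9  23  33  43  44 114  50  46  44  48  48  41  46  43 112  40  31  15   3   9   8   4 1430
213   3   6  30  41  41  47 119  46  43  50  43  45  49  44  43 119  44  45  24  10   9   3   6  11
214   3  16  28  47  44  40 124  48  48  40  42  42  45 114 111 131  41  41  33  21   9   4   6   5
215   1  30  36  44  39  45 120  50  50  51  55  52  49 113 121 122  42  39  38  25   5   3   5   0
216   2  34  48  43  35  39 121 118 115 114 111  56  60 114 113 120  38  41  39  34   9   8   6   4
217   5  41  36  32  37  46 124 112 115 113 106  69  62 116 122 120  37  34  34  34   2   8   8   5
218   6  29  34  35  40  54 118  61  69  72  67  75  71 113 114 114  55  34  31  27   6  
[... 3774 characters left out ...]
   4  68  72  75  75  78  78  81  83  80  83  83  79  82  81  85  85  81  85  81  77  72  75  10   9   6   5
184   3  10   5   6   5   9   6   6   7  62  69 945  70  74  78  79  76  75  78  81  82  79  80  80  75  78  74  74  79  74  70   4   8   2   7   6
185   5   6   9   9   7   7  11   5   3  61  68  69  71  72  74  75  71  78  78  77  76  78  77  73  76  74  72  69   6   8   7   4   6   7   7   9
186   7   6   7   7   6   5   4   8  58  62  67  70  70  70  71  71  75  75  75  76  75  76  70  71  70  70  68  61   3   6 945   8   6   8   8   8
187   8   6   8   5   7   5  10   8  57  63  62  67  69  67  69  70  74  71  71  72  72  72  69  70  69  67  65   5   7   5   8   8   8   3   7   5
```

```bash
python3 - <<'E'
from h import *
import pickle
from scipy.optimize import least_squares
np.set_printoptions(precision=4,suppress=True,linewidth=160)
c,s=pickle.load(open('c0.pkl','rb'))
C=cloud(c);S=cloud(s)
# pipe points: fit cylinder axis with known radius .025, using gray pipe points of both, above clip
def model_axis(p): # p: x0,y0 at z=.081, yaw of lean
    x0,y0,psi=p; L=np.radians(35); d=np.array([-np.sin(L)*np.cos(psi),-np.sin(L)*np.sin(psi),np.cos(L)]); return np.array([x0,y0,.081]),d
pts=[]
for Q,cc,(x0,y0,x1,y1) in((C,c,(234,228,251,240)),(S,s,(288,158,312,174)),(S,s,(280,184,296,190))):
    for v in range(y0,y1):
        for u in range(x0,x1):
            X=Q[v,u]
            if .06<X[2]<.125: pts.append(X)
pts=np.array(pts)
def f(p):
    o,d=model_axis(p); w=pts-o; r=np.linalg.norm(w-np.outer(w@d,d),axis=1); return r-.025
r=least_squares(f,[.44,0,.06],loss='soft_l1',f_scale=.002);print('axis at .081',r.x,np.std(r.fun),len(pts))
# ear pixels -> clip-frame coords
psi=r.x[2]; o=np.array([r.x[0],r.x[1],.081])
for psi in (r.x[2],.062):
  o0,zc=model_axis([*r.x[:2],psi]); xc=np.array([np.cos(np.radians(35))*np.cos(psi),np.cos(np.radians(35))*np.sin(psi),np.sin(np.radians(35))]); yc=np.cross(zc,xc)
  A=np.stack([xc,yc,zc])
  print('top ears')
  for v in range(211,222):
    print(v,[tuple(np.round(1000*(A@(C[v,u]-o0))).astype(int)) for u in (235,236,237,243,244,245,246) if C[v,u,2]>.1])
  print('scene')
  for v in range(170,178):
    print(v,[tuple(np.round(1000*(A@(S[v,u]-o0))).astype(int)) for u in range(273,286) if .09<S[v,u,2]<.2])
E
```

```text
axis at .081 [0.4268 0.0016 0.0767] 0.0022718999046005186 262
top ears
211 []
212 [(np.int64(65), np.int64(9), np.int64(-5)), (np.int64(62), np.int64(-22), np.int64(-5))]
213 [(np.int64(65), np.int64(10), np.int64(2)), (np.int64(62), np.int64(-22), np.int64(3))]
214 [(np.int64(64), np.int64(10), np.int64(8)), (np.int64(58), np.int64(-14), np.int64(0)), (np.int64(56), np.int64(-18), np.int64(-2)), (np.int64(65), np.int64(-21), np.int64(16))]
215 [(np.int64(60), np.int64(10), np.int64(7)), (np.int64(54), np.int64(-14), np.int64(2)), (np.int64(58), np.int64(-17), np.int64(9)), (np.int64(58), np.int64(-21), np.int64(11))]
216 [(np.int64(57), np.int64(10), np.int64(10)), (np.int64(55), np.int64(7), np.int64(7)), (np.int64(52), np.int64(-14), np.int64(5)), (np.int64(51), np.int64(-17), np.int64(4)), (np.int64(54), np.int64(-21), np.int64(10))]
217 [(np.int64(55), np.int64(11), np.int64(14)), (np.int64(50), np.int64(7), np.int64(4)), (np.int64(50), np.int64(-13), np.int64(8)), (np.int64(53), np.int64(-17), np.int64(14)), (np.int64(52), np.int64(-20), np.int64(13))]
218 [(np.int64(50), np.in
[... 8614 characters left out ...]
nt64(59), np.int64(8), np.int64(9)), (np.int64(65), np.int64(14), np.int64(12))]
176 [(np.int64(59), np.int64(-17), np.int64(-7)), (np.int64(55), np.int64(-16), np.int64(-7)), (np.int64(47), np.int64(-18), np.int64(-8)), (np.int64(45), np.int64(-17), np.int64(-7)), (np.int64(53), np.int64(-9), np.int64(-3)), (np.int64(49), np.int64(-8), np.int64(-3)), (np.int64(42), np.int64(-9), np.int64(-3)), (np.int64(55), np.int64(1), np.int64(2)), (np.int64(50), np.int64(1), np.int64(2)), (np.int64(64), np.int64(12), np.int64(7)), (np.int64(61), np.int64(13), np.int64(8))]
177 [(np.int64(54), np.int64(5), np.int64(1)), (np.int64(61), np.int64(12), np.int64(4)), (np.int64(58), np.int64(12), np.int64(5))]
```

```bash
python3 - <<'E'
import bench; print([ (k,getattr(bench,k)) for k in dir(bench) if not k.startswith('_')])
E
python3 - <<'E'
from h import *
import pickle
np.set_printoptions(precision=3,suppress=True)
c,s=pickle.load(open('c0.pkl','rb'))
C=cloud(c)
# pot & tall things heights near path
M=(C[...,2]<.6)
for x in np.arange(.1,.65,.05):
    row=[]
    for y in np.arange(-.75,-.2,.05):
        k=M&(abs(C[...,0]-x)<.025)&(abs(C[...,1]-y)<.025); row.append('%4d'%(1000*C[k][:,2].max()) if k.any() else '   -')
    print('%.2f'%x,row)
E
```

```text
[('MotionError', <class 'bench.MotionError'>), ('boxes_of', <function make.<locals>.keyed.<locals>.call at 0x7fbff37f0720>), ('camera', <function make.<locals>.drawn_camera at 0x7fbff37f00e0>), ('grip_depth', 0.0187), ('job_done', <function connect.<locals>.done at 0x7fbff3763740>), ('read_state', <function make.<locals>.<lambda> at 0x7fbff37f05e0>), ('regions_of', <function make.<locals>.keyed.<locals>.call at 0x7fbff37f0860>), ('spot_point', <function make.<locals>.keyed.<locals>.call at 0x7fbff37f09a0>)]
0.10 ['   7', '   8', '   9', ' 430', ' 351', '   9', '  11', '   8', '   9', '   8', '   9']
0.15 ['   9', ' 350', ' 402', ' 598', ' 599', ' 599', '  20', '  32', '  30', '   9', '   8']
0.20 ['  10', '   6', ' 495', ' 587', ' 100', '   9', '  27', '  31', '  32', '   9', '   9']
0.25 ['  10', '   -', ' 194', ' 150', ' 194', '  19', '  31', '  29', '   8', '   8', '   8']
0.30 ['  10', '   7', ' 210', ' 207', ' 112', '  28', '  27', '  26', '   8', '   9', '  94']
0.35 ['   6', '   9', '   8', '   9', '   9', '   8', '   9', '   9', '  11', '  82', '  94']
0.40 [' 216', ' 214', ' 216', ' 213', '   9', '   8', '  12', '  13', '  28', '  11', '  93']
0.45 [' 215', ' 215', ' 214', ' 216', ' 214', '   9', '  12', '  36', '  33', '  14', '   9']
0.50 [' 214', ' 215', ' 216', ' 216', ' 214', '   8', '   9', '  33', '  34', '  14', '   8']
0.55 [' 215', ' 217', ' 216', ' 214', ' 213', '  10', '  11', '  34', '  35', '  14', '   7']
0.60 [' 213', ' 216', ' 214', ' 214', '  10', '  11', '   7', '  34', '  36', '  15', '  11']
```

Request:
carry_out([
  [-3.7, 0, 0, 0.043],
  [-3.7, 0, 0, 0.043],
  [-3.7, 0, 0, 0.042],
  [0, 3.58, -1.86, 0],
  [0, 3.58, -1.86, 0],
  [0, 3.58, -1.86, 0],
  [0, 3.58, -1.86, 0],
  [0, 3.58, -1.86, 0],
], hand=8.54)

```text
time_s: 2.97
eef_pos: [0.3154, -0.5226, 0.3103]
ee_rot: [0.524, 0.475, 0.523, -0.475]
force: [0.3, -0.0, -0.6]
finger_gap: 0.0857
```

Request:
carry_out([
  [0, 3.58, -1.86, 0],
  [0, 3.58, -1.86, 0],
  [0, 3.58, -1.86, 0],
  [0, 3.58, -1.86, 0],
  [0, 3.58, -1.86, 0],
  [0, 3.58, -1.86, 0],
  [0, 3.58, -1.86, 0],
  [0, 0, 0, 0],
])

```text
time_s: 3.63
eef_pos: [0.5602, -0.3586, 0.3094]
ee_rot: [0.527, 0.474, 0.528, -0.468]
force: [2.0, 2.2, -0.6]
finger_gap: 0.0856
```

```bash
cat >> h.py <<'E'
np.set_printoptions(precision=4,suppress=True,linewidth=160)
def st():
    s=read_state(); q=s['ee_rot']; R=Ro.from_quat([q[1],q[2],q[3],q[0]]).as_matrix()
    print('t',round(s['time_s'],2),'pos',s['eef_pos'],'yangle',np.arctan2(R[1,1],R[0,1]),'xax',R[:,0],'gap',s['finger_gap'],'F',s['force'],'T',s['wrist_torque'])
    return s,R
def delta(target):
    s,R=st(); print('tool delta cm',100*R.T@(np.array(target)-s['eef_pos']))
E
python3 -c "
from h import *
delta([.5507,-.369,.002]);print(read_state()['q'])"
```

```text
t 3.63 pos [ 0.5602 -0.3586  0.3094] yangle 0.11320532010026461 xax [ 0.006   0.0075 -1.    ] gap 0.08560015537469413 F [ 1.9708  2.1827 -0.6087] T [ 0.1576 -0.1169  0.0006]
tool delta cm [30.727  -1.271   1.1337]
[ 0.6561  0.3545 -0.1913  1.4108  0.0577  1.3807 -0.9919]
```

Request:
carry_out([
  [3.5, -0.2, 0.2, 0],
  [3.5, -0.2, 0.2, 0],
  [3.5, -0.2, 0.2, 0],
  [3.5, -0.2, 0.2, 0],
  [3.5, -0.2, 0.2, 0],
  [3.2, -0.2, 0.1, 0],
  [0, 0, 0, 0],
  [0, 0, 0, 0],
])

```text
time_s: 4.3
eef_pos: [0.5379, -0.3813, 0.1008]
ee_rot: [0.522, 0.475, 0.525, -0.476]
force: [-0.5, 0.5, 0.6]
finger_gap: 0.0855
```

```bash
python3 -c "
from h import *
delta([.5507,-.369,.002])
s=camera('scene');crop(s,'s3.png',150,90,260,180,6)
c=camera('top');crop(c,'t3.png',300,150,400,250,6)
"
```

```text
t 4.3 pos [ 0.5379 -0.3813  0.1008] yangle 0.09628915411096811 xax [-0.0047  0.003  -1.    ] gap 0.08550660133509574 F [-0.451   0.4572  0.6452] T [-0.0383 -0.0593 -0.0245]
tool delta cm [ 9.8747  1.4387 -1.0639]
```

View pics/s3.png

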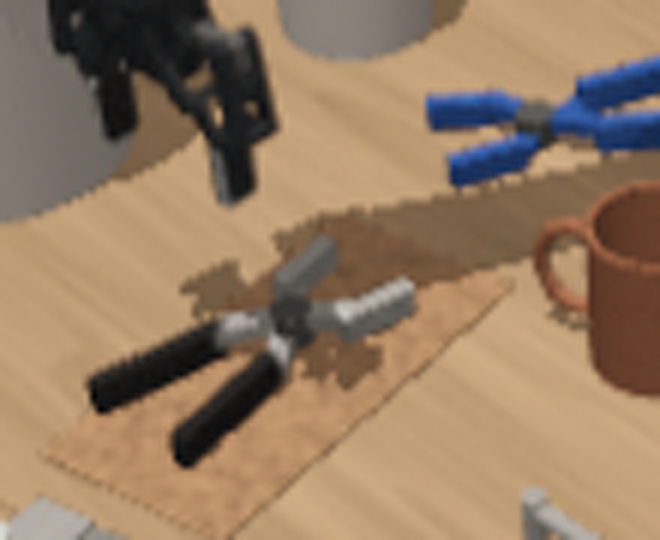

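View pics/t3.png

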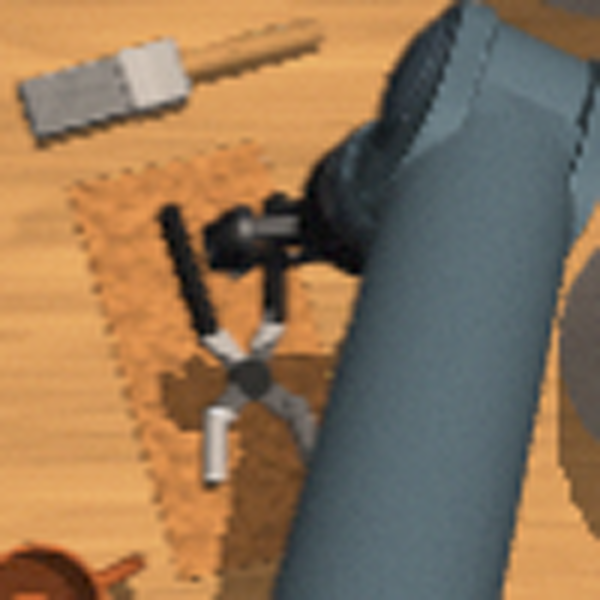

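Request:
carry_out([
  [0, 1.44, -1.06, 0],
  [2, 0, 0, 0],
  [2, 0, 0, 0],
  [2, 0, 0, 0],
  [0, 0, 0, 0],
  [0, 0, 0, 0],
])

```text
time_s: 4.9
eef_pos: [0.5545, -0.3705, 0.0448]
ee_rot: [0.524, 0.475, 0.523, -0.475]
force: [1.0, -0.6, 0.3]
finger_gap: 0.0855
```

```bash
python3 -c "
from h import *
delta([.5507,-.369,.002])
s=camera('scene');crop(s,'s4.png',150,90,260,180,6)
c=camera('top');crop(c,'t4.png',300,150,400,250,6)
"
```

```text
t 4.9 pos [ 0.5545 -0.3705  0.0448] yangle 0.09707634015384559 xax [ 0.0018 -0.001  -1.    ] gap 0.08553985641765122 F [ 0.9651 -0.5964  0.3379] T [-0.0141  0.0136 -0.0039]
tool delta cm [ 4.2782 -0.3722 -0.1923]
```

View pics/s4.png

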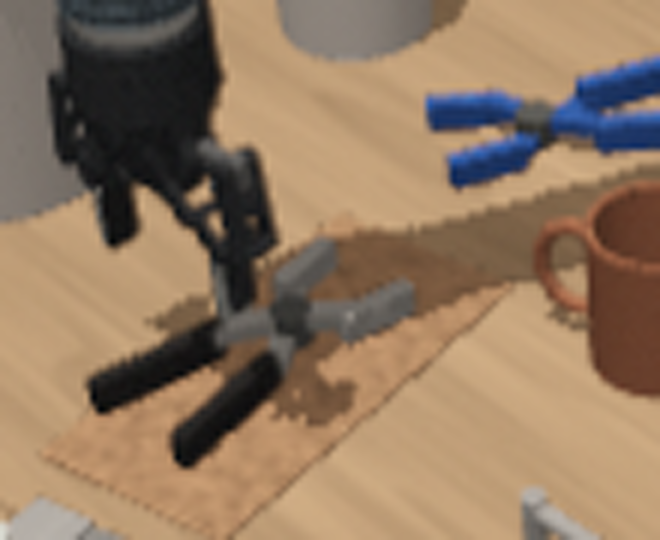

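View pics/t4.png

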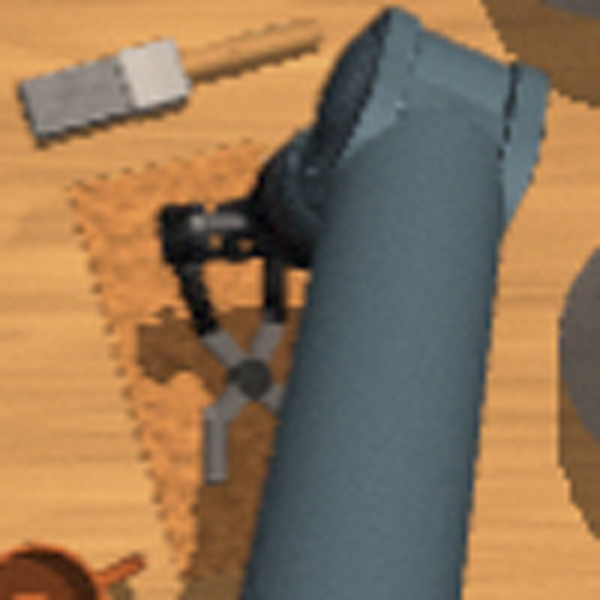

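```bash
python3 -c "
from h import *
c=camera('top');s=camera('scene')
st_,R=st();p=st_['eef_pos']
for sg in(1,-1):
  X=p+R[:,2]*sg*.0427-np.array([0,0,-.013])
  print(X,'scene',(proj(s,X)[0]-[150,90])*6,'top',(proj(c,X)[0]-[300,150])*6)
"
```

```text
t 5.1 pos [ 0.5554 -0.3713  0.0459] yangle 0.09667646649022743 xax [ 0.0042 -0.0026 -1.    ] gap 0.0855282921906966 F [-0.0446  0.3379  0.1329] T [ 0.0054  0.0073 -0.0049]
[ 0.5595 -0.4138  0.059 ] scene [129.5715 290.1697] top [314.3127 248.896 ]
[ 0.5513 -0.3288  0.0588] scene [234.3684 355.138 ] top [177.8115 264.1672]
```

```bash
python3 -c "
from h import *
s=camera('scene');S=cloud(s)
for (u,v) in [(238,300),(238,290),(232,280),(240,270),(120,235),(115,220),(222,300),(238,308)]:
  x,y=round(150+u/6),round(90+v/6); print((u,v),(x,y),S[y,x],s['image'][y,x])
c=camera('top');C=cloud(c)
for (u,v) in [(180,215),(185,235),(195,260),(175,250),(230,220),(215,250)]:
  x,y=round(300+u/6),round(150+v/6); print((u,v),C[y,x],c['image'][y,x])
"
```

```text
(238, 300) (190, 140) [ 0.5475 -0.3208  0.098 ] [41 37 33]
(238, 290) (190, 138) [ 0.5483 -0.3177  0.108 ] [25 25 27]
(232, 280) (189, 137) [ 0.5524 -0.3157  0.1151] [24 23 24]
(240, 270) (190, 135) [ 0.5478 -0.3158  0.1203] [23 22 24]
(120, 235) (170, 129) [ 0.5574 -0.4165  0.0943] [42 35 29]
(115, 220) (169, 127) [ 0.5602 -0.4153  0.1043] [22 23 22]
(222, 300) (187, 140) [ 0.5577 -0.3215  0.1032] [79 78 75]
(238, 308) (190, 141) [ 0.4908 -0.4163  0.0093] [89 80 70]
(180, 215) [ 0.5551 -0.3029  0.1847] [28 25 29]
(185, 235) [ 0.545  -0.306   0.1835] [36 32 30]
(195, 260) [ 0.5396 -0.3189  0.1398] [19 20 20]
(175, 250) [ 0.5386 -0.3031  0.1641] [17 16 11]
(230, 220) [ 0.5488 -0.3268  0.1965] [97 96 94]
(215, 250) [ 0.5394 -0.3285  0.158 ] [33 32 29]
```

```bash
python3 -c "
from h import *
import pickle
c,s=pickle.load(open('c0.pkl','rb'))
S=cloud(s);C=cloud(c)
crop(s,'s0g.png',195,0,255,40,10)
P=S[:30,195:250].reshape(-1,3);k=(P[:,2]>.1)&(P[:,1]<-.5)&(P[:,0]<.3)
Q=P[k];i=np.argsort(Q[:,2])[:15];print(Q[i])
print(read_state()['eef_pos'])
"
```

```text
[[-0.0895 -1.1476  0.1007]
 [-0.1621 -1.1791  0.1007]
 [-0.1355 -1.1685  0.1013]
 [-0.0942 -1.1535  0.1025]
 [-0.1475 -1.1678  0.1029]
 [-0.0969 -1.149   0.103 ]
 [-0.1432 -1.1701  0.1035]
 [-0.1387 -1.1722  0.1042]
 [-0.1196 -1.1549  0.1046]
 [-0.1271 -1.1647  0.1047]
 [-0.105  -1.1515  0.1049]
 [-0.1229 -1.1672  0.1051]
 [-0.1153 -1.1571  0.1052]
 [-0.1511 -1.172   0.1057]
 [-0.1106 -1.1587  0.1061]]
[ 0.5546 -0.3709  0.045 ]
```

View pics/s0g.png

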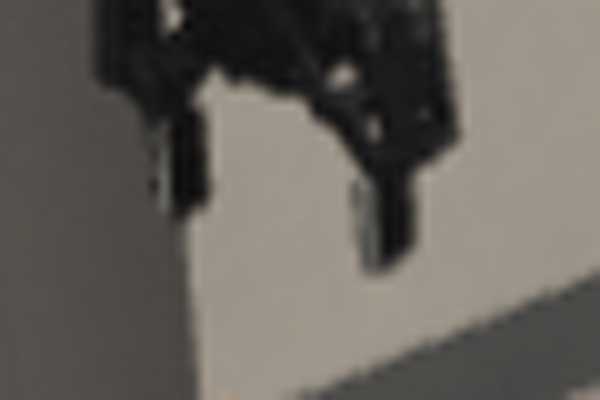

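```bash
python3 -c "
from h import *
import pickle
c,s=pickle.load(open('c0.pkl','rb'))
S=cloud(s)
for (u,v) in [(385,260),(390,235),(185,205),(190,190)]:
  x,y=round(195+u/10),round(v/10);print((u,v),S[y,x])
for h in(.0,.013,.03,.048):
  for sg in(1,-1):
    X=np.array([.1446,-.6326,.1976+h])+sg*.0427*np.array([.223,-.975,0]); print(h,(proj(s,X)[0]-[195,0])*10)
"
```

```text
(385, 260) [ 0.1338 -0.5835  0.2496]
(390, 235) [ 0.1414 -0.5735  0.2626]
(185, 205) [ 0.1603 -0.6662  0.2549]
(190, 190) [ 0.1504 -0.6791  0.2518]
0.0 [202.3505 335.8574]
0.0 [381.9684 389.905 ]
0.013 [199.5085 303.0539]
0.013 [380.0333 356.6588]
0.03 [195.7477 259.6347]
0.03 [377.4717 312.6412]
0.048 [191.7098 213.004 ]
0.048 [374.7203 265.3521]
```

Request:
carry_out([
  [1.5, -0.37, -0.19, 0],
  [1.5, 0, 0, 0],
  [0, 0, 0, 0],
  [0, 0, 0, 0],
])

```text
time_s: 5.53
eef_pos: [0.548, -0.3678, 0.0113]
ee_rot: [0.522, 0.475, 0.525, -0.475]
force: [0.4, -0.0, -0.1]
finger_gap: 0.0851
```

```bash
python3 -c "
from h import *
delta([.5507,-.369,.002])
s=camera('scene');crop(s,'s5.png',150,90,260,180,6);S=cloud(s)
P=S[120:165,160:200].reshape(-1,3);I=s['image'][120:165,160:200].reshape(-1,3).mean(1)
k=(abs(P[:,0]-.55)<.02)&(abs(P[:,1]+.325)<.025)&(P[:,2]>.035);print(P[k][np.argsort(P[k][:,2])[:6]])
"
```

```text
t 5.53 pos [ 0.548  -0.3678  0.0113] yangle 0.09681847052239152 xax [-0.0031  0.0019 -1.    ] gap 0.08512423687973399 F [ 0.3967 -0.0137 -0.0906] T [-0.0218 -0.0105 -0.0099]
tool delta cm [0.9336 0.2579 0.1497]
[[ 0.54   -0.3236  0.0563]
 [ 0.546  -0.3207  0.0573]
 [ 0.5503 -0.3194  0.0605]
 [ 0.5518 -0.3221  0.0638]
 [ 0.5511 -0.3172  0.0662]
 [ 0.5494 -0.314   0.0672]]
```

View pics/s5.png

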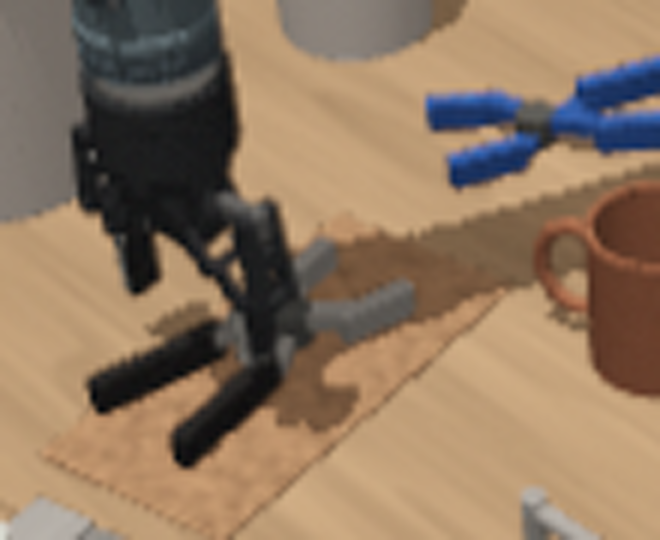

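Request:
carry_out([
  [1.0, 0.26, 0.15, 0],
  [1.0, 0, 0, 0],
  [0, 0, 0, 0],
  [0, 0, 0, 0],
])

```text
time_s: 5.92
eef_pos: [0.5513, -0.3692, -0.0084]
ee_rot: [0.523, 0.475, 0.525, -0.475]
force: [-0.7, -0.0, -0.5]
finger_gap: 0.0855
```

```bash
python3 -c "
from h import *
delta([.5507,-.369,-.033])
s=camera('scene');crop(s,'s6.png',150,90,260,180,6);S=cloud(s)
P=S[120:165,160:200].reshape(-1,3)
k=(abs(P[:,0]-.55)<.02)&(abs(P[:,1]+.325)<.025)&(P[:,2]>.031);print(P[k][np.argsort(P[k][:,2])[:6]])
"
```

```text
t 5.92 pos [ 0.5513 -0.3692 -0.0084] yangle 0.09695885682097734 xax [-0.0022  0.0014 -1.    ] gap 0.08549097774247297 F [-0.7244 -0.0286 -0.4821] T [-0.0037 -0.0052 -0.0056]
tool delta cm [ 2.4619 -0.0547 -0.0193]
[[ 0.5582 -0.3418  0.031 ]
 [ 0.556  -0.3393  0.0312]
 [ 0.5691 -0.3375  0.0316]
 [ 0.5592 -0.3348  0.0317]
 [ 0.5646 -0.3381  0.0328]
 [ 0.5547 -0.3354  0.0328]]
```

View pics/s6.png

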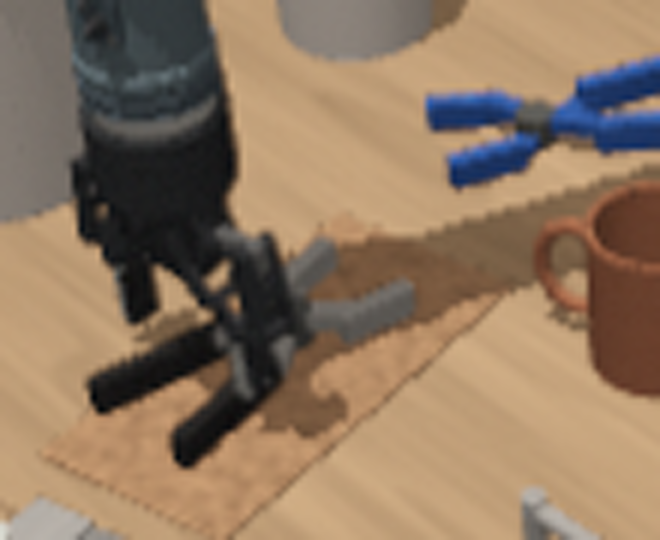

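Request:
carry_out([
  [0.8, -0.05, 0, 0],
  [0.8, 0, 0, 0],
  [0.7, 0, 0, 0],
  [0, 0, 0, 0],
  [0, 0, 0, 0],
])

```text
time_s: 6.38
eef_pos: [0.5508, -0.3693, -0.0312]
ee_rot: [0.523, 0.475, 0.524, -0.475]
force: [0.6, 0.6, 0.1]
finger_gap: 0.0854
```

```bash
python3 -c "
from h import *
delta([.5507,-.369,-.033])
s=camera('scene');crop(s,'s7.png',150,90,260,180,6)
"
```

```text
t 6.38 pos [ 0.5508 -0.3693 -0.0312] yangle 0.09685405613475437 xax [-0.0019  0.0012 -1.    ] gap 0.0853681448147041 F [0.6139 0.5875 0.0535] T [ 0.0641 -0.0469  0.0168]
tool delta cm [ 0.1808 -0.0045 -0.0334]
```

View pics/s7.png

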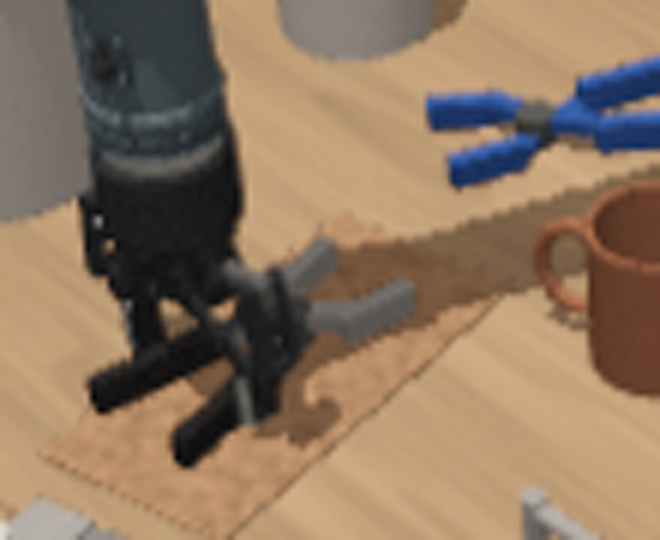

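Request:
carry_out([
  [0.1, 0, 0, 0],
  [0, 0, 0, 0],
  [0, 0, 0, 0],
  [0, 0, 0, 0],
  [0, 0, 0, 0],
  [0, 0, 0, 0],
], hand=5.9, squeeze=25)

```text
time_s: 6.93
eef_pos: [0.5538, -0.3701, -0.0284]
ee_rot: [0.525, 0.476, 0.523, -0.475]
force: [-1.8, 1.5, 7.5]
finger_gap: 0.0593
```

```bash
python3 -c "
from h import *
st()
s=camera('scene');crop(s,'s8.png',150,90,260,180,6)
"
```

```text
t 6.93 pos [ 0.5538 -0.3701 -0.0284] yangle 0.09754840595771129 xax [ 0.0032 -0.0011 -1.    ] gap 0.0592576722280464 F [-1.7656  1.5454  7.469 ] T [0.4399 0.1741 0.1104]
```

View pics/s8.png

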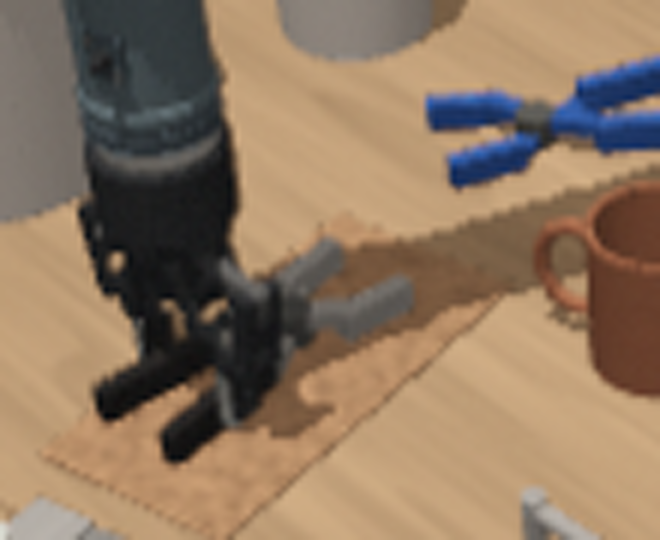

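Request:
carry_out([
  [-0.5, 0, 0, 0],
  [-1.0, 0, 0, 0],
  [-2, 0, 0, 0],
  [-2, 0, 0, 0],
  [-2, 0, 0, 0],
  [-1, 0, 0, 0],
  [0, 0, 0, 0],
  [0, 0, 0, 0],
])

```text
time_s: 7.65
eef_pos: [0.5517, -0.3701, 0.0544]
ee_rot: [0.524, 0.475, 0.523, -0.475]
force: [-0.6, 0.2, -2.3]
finger_gap: 0.0593
```

```bash
python3 -c "
from h import *
st()
s=camera('scene');crop(s,'s9.png',150,70,260,160,6)
c=camera('top');crop(c,'t9.png',300,150,400,250,6)
"
```

```text
t 7.65 pos [ 0.5517 -0.3701  0.0544] yangle 0.0966636470217526 xax [ 0.0006 -0.0005 -1.    ] gap 0.059252592656265576 F [-0.6128  0.1504 -2.3395] T [-0.0447  0.0122  0.0016]
```

View pics/s9.png

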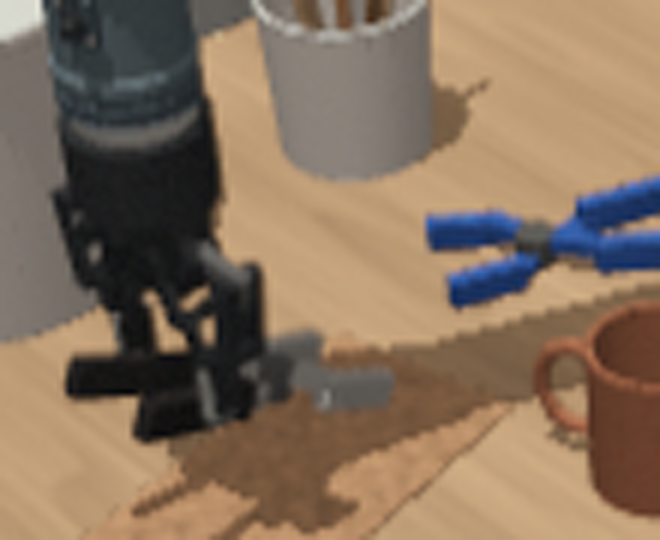

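View pics/t9.png

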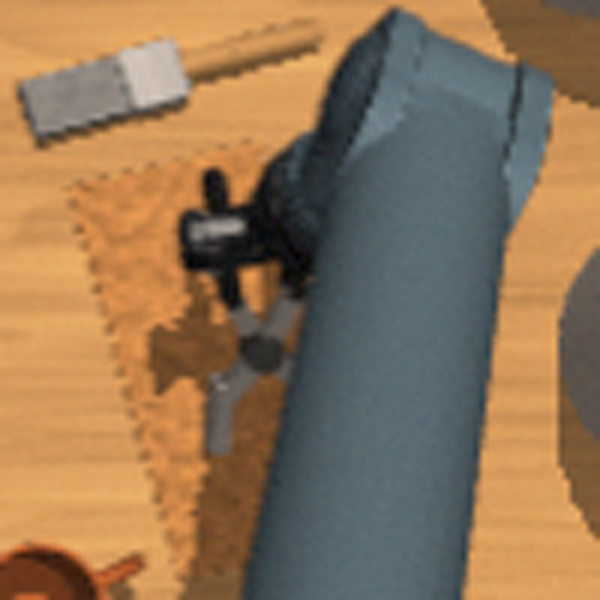

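```bash
python3 -c "
from h import *
s=camera('scene');S=cloud(s)
for n,(u,v) in dict(jawR=(388,385),jawRb=(340,390),jawL=(315,345),h1=(90,365),h1e=(75,380),h2=(150,405),h2e=(145,420),pivot=(265,375),j0=(310,375)).items():
  x,y=round(150+u/6-.4),round(70+v/6-.4);print(n,S[y,x])
c=camera('top');C=cloud(c)
for n,(u,v) in dict(piv=(263,352),jaw=(218,445),jawm=(220,400),h=(215,180),hf=(232,290)).items():
  x,y=round(300+u/6-.4),round(150+v/6-.4);print(n,C[y,x])
st()
"
```

```text
jawR [ 0.4056 -0.3918  0.0076]
jawRb [ 0.4286 -0.4078  0.0066]
jawL [ 0.4063 -0.4606  0.0016]
h1 [ 0.5911 -0.3867  0.1238]
h1e [ 0.6017 -0.3897  0.1161]
h2 [ 0.5884 -0.337   0.1226]
h2e [ 0.5961 -0.3324  0.1179]
pivot [ 0.445  -0.4564  0.0019]
j0 [ 0.4302 -0.4344  0.0061]
piv [ 0.4976 -0.3737  0.0644]
jaw [ 0.4457 -0.3584  0.0067]
jawm [ 0.4717 -0.3519  0.0408]
h [ 0.5883 -0.335   0.1279]
hf [ 0.5308 -0.3517  0.0879]
t 7.85 pos [ 0.5503 -0.369   0.0521] yangle 0.09687581589554493 xax [-0.0029  0.0018 -1.    ] gap 0.059404514111752 F [-0.1524  0.4733 -2.4245] T [-0.0118 -0.0103  0.0255]
```

Request:
carry_out([
  [-1, 0, 0, 0],
  [-1, 0, 0, 0],
  [0, 0, 0, 0],
  [0, 0, 0, 0],
])

```text
time_s: 8.18
eef_pos: [0.553, -0.3706, 0.0757]
ee_rot: [0.525, 0.475, 0.522, -0.475]
force: [0.1, 0.7, -1.1]
finger_gap: 0.0588
```

```bash
cat >> h.py <<'E'
def pick(Q,cc,name,mask=None):
    pass
E
python3 -c "
from h import *
st()
s=camera('scene')
r=regions_of('scene','pliers')
print([(x['score'],x['position'],x['pixels'].sum()) for x in r][:4])
S=cloud(s)
c=camera('top');C=cloud(c)
r2=regions_of('top','pliers')
print([(x['score'],x['position'],x['pixels'].sum()) for x in r2][:4])
crop(s,'s10.png',150,70,260,160,6);crop(c,'t10.png',300,150,400,250,6)
import pickle;pickle.dump((c,s,r,r2),open('c10.pkl','wb'))
"
```

```text
t 8.18 pos [ 0.553  -0.3706  0.0757] yangle 0.09680599738886121 xax [ 0.0029 -0.0017 -1.    ] gap 0.058807496493938044 F [ 0.0656  0.7451 -1.0888] T [ 0.0117  0.011  -0.013 ]
[(0.91, [249.2, 109.8], np.int64(512)), (0.6, [176.8, 129.8], np.int64(366))]
[(0.64, [342.0, 203.6], np.int64(173)), (0.19, [255.6, 133.5], np.int64(345))]
```

View pics/s10.png

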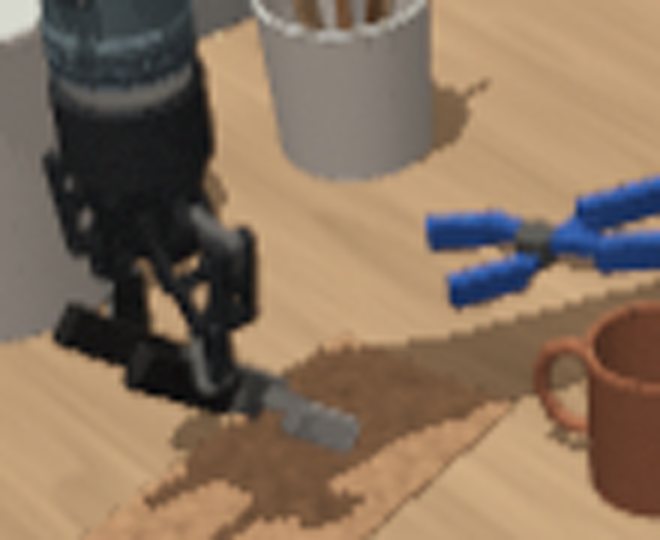

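View pics/t10.png

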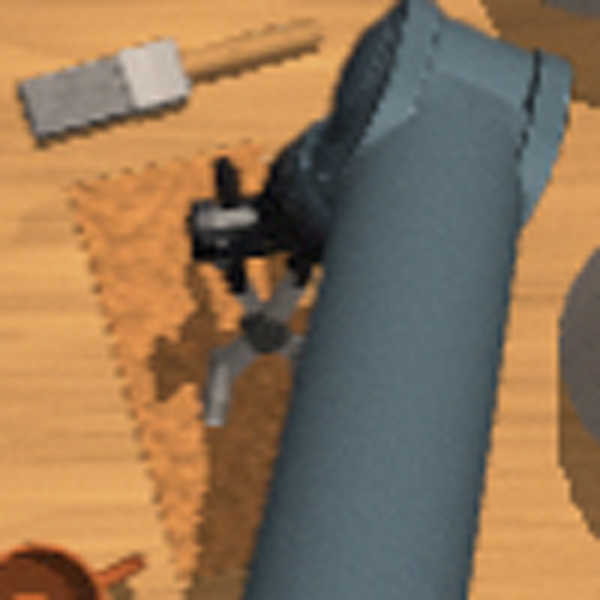

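```bash
cat > tilt.py <<'E'
from h import *
from scipy.optimize import least_squares
# simple box model of pliers; fit grip-frame pose to scene+top points near it, by distance to model surfaces
def boxes(w):
    # w = handle width at -65; opening half angle
    q=(64-w)/64*0.34*64/22 if True else 0   # 22 mm -> .34 rad
    b=[]  # (center, R, half) in pliers centre frame mm, z mid=0
    for s in (1,-1):
        a=.17-q/2        # handle divergence: rear wider
        # handle from x=-35..-120, centreline y at -65: (w/2-6)
        th=-s*a
        cx=-77.5; cy=s*((w/2-6)+(12.5)*np.tan(a))
        b.append((np.array([cx,cy,0]),th,np.array([42.5/np.cos(a),6.,12.])))
        g=(49-.77*(64-w)); aj=-(.0)+q/2
        b.append((np.array([42,s*(g/2+4),0]),None,np.array([24,4.,10.])))
    b.append((np.array([0,0,0.]),None,np.array([9,9,12.])))
    return b
def sdf(P,b):
    d=[]
    for c,th,h in b:
        X=P-c
        if th is not None:
            co,si=np.cos(th),np.sin(th); X=np.stack([co*X[:,0]+si*X[:,1],-si*X[:,0]+co*X[:,1],X[:,2]],1)
        k=np.abs(X)-h; d.append(np.linalg.norm(np.maximum(k,0),axis=1)+np.minimum(k.max(1),0))
    return np.abs(np.min(d,0))
def frame(yaw,t,roll=0):
    # x axis toward jaws: horizontal heading yaw (world), tilted down by t
    return Ro.from_euler('ZYX',[yaw,t,roll]).as_matrix()
def fit(P,w,p0):
    b=boxes(w)
    def f(p):
        R=frame(p[3],p[4]); return sdf((P*1000-np.array(p[:3])*1000)@R,b)
    r=least_squares(f,p0,loss='soft_l1',f_scale=3,x_scale=[.01,.01,.01,.1,.1]); return r
E
python3 - <<'E'
from tilt import *
import pickle
c,s,r,r2=pickle.load(open('c10.pkl','rb'))
S=cloud(s);C=cloud(c)
P=np.vstack([S[r[1]['pixels']],C[r2[0]['pixels']]])
P=P[(P[:,2]>.02)&(P[:,0]>.4)&(P[:,0]<.64)&(P[:,1]>-.43)&(P[:,1]<-.31)&(P[:,2]<.2)];print(len(P))
for t0 in(.4,.7,1.):
    f=fit(P,59,[.50,-.375,.07,np.pi+.097,t0]);print(f.x,np.degrees(f.x[4]),f.cost,np.median(f.fun))
E
```

```text
521
[ 0.5144 -0.3731  0.0715  3.2173  0.7494] 42.937346672398334 1910.6018779148653 1.7488059622105538
[ 0.5144 -0.3731  0.0715  3.2168  0.7506] 43.004830555651395 1910.7725491494416 1.7336440283698664
[ 0.5144 -0.3731  0.0715  3.2168  0.7506] 43.00482549186251 1910.7725499912763 1.733642043839641
```

```bash
cat >> tilt.py <<'E'
def look(p0,w,tag=None,box=(.13,.09)):
    s=camera('scene');c=camera('top');P=[]
    for n,cc in(('scene',s),('top',c)):
        Q=cloud(cc)
        for r in regions_of(n,'pliers'):
            X=Q[r['pixels']]; 
            if len(X) and np.linalg.norm(np.median(X,0)-np.array(p0[:3]))<.15: P.append(X);print(n,round(r['score'],2),len(X));break
    P=np.vstack(P); R=frame(p0[3],p0[4]); L=(P-np.array(p0[:3]))@R
    k=(abs(L[:,0]+.027)<.12)&(abs(L[:,1])<.055)&(abs(L[:,2])<.035); P=P[k]
    f=fit(P,w,p0); 
    f=fit(P[f.fun<8],w,f.x)
    print('n',len(P),'pivot(mid)',f.x[:3],'handleheading',f.x[3]-np.pi,'tilt deg',np.degrees(f.x[4]),'med mm',np.median(f.fun))
    s_,R_=st(); g=s_['eef_pos']; R=frame(f.x[3],f.x[4])
    print('TCP in pliers frame mm',1000*R.T@(g-f.x[:3]))
    return c,s,f
E
python3 - <<'E'
from tilt import *
c,s,f=look([.5144,-.373,.0715,3.217,.75],59)
E
```

```text
scene 0.9 363
top 0.78 232
n 585 pivot(mid) [ 0.5121 -0.3723  0.0708] handleheading 0.07811842605760422 tilt deg 42.1348673402407 med mm 1.6009493489769953
t 8.58 pos [ 0.5515 -0.3698  0.0736] yangle 0.09684303756167996 xax [-0.0005  0.0003 -1.    ] gap 0.05928569823775307 F [ 0.2488  0.1136 -3.0036] T [ 0.0462 -0.0156  0.0171]
TCP in pliers frame mm [-31.1247   0.5093 -24.3763]
```

Request:
carry_out([
  [-1, 0, 0, 0.02],
  [-2, 0, 0, 0.03],
  [-2.5, 0, 0, 0.03],
  [-2.5, 0, 0, 0.03],
  [-2, 0, 0, 0.02],
  [-1.5, 0, 0, 0],
  [-1, 0, 0, 0],
  [0, 0, 0, 0],
])

```text
time_s: 9.25
eef_pos: [0.5536, -0.3709, 0.2029]
ee_rot: [0.494, 0.509, 0.489, -0.508]
force: [1.1, -0.0, -1.5]
finger_gap: 0.059
```

Request:
carry_out([
  [0, 0.1, -1, 0],
  [0, 0.2, -2, 0],
  [0, 0.3, -3, 0],
  [0, 0.3, -3.2, 0],
  [0, 0.3, -3.2, 0],
  [0, 0.3, -3.2, 0],
  [0, 0.3, -3.2, 0],
  [0, 0.3, -3.2, 0],
])

```text
time_s: 9.92
eef_pos: [0.5783, -0.1478, 0.1968]
ee_rot: [-0.49, -0.507, -0.493, 0.509]
force: [1.2, 1.0, -3.1]
finger_gap: 0.0589
```

Request:
carry_out([
  [0, 0.3, -3.2, 0],
  [0, 0.3, -3.2, 0],
  [0, 0.3, -3, 0],
  [0, 0.3, -2.5, 0],
  [0, 0.3, -1.5, 0],
  [0, 0.2, -0.5, 0],
  [0, 0, 0, 0],
  [0, 0, 0, 0],
])

```text
time_s: 10.58
eef_pos: [0.6006, -0.0134, 0.1978]
ee_rot: [-0.491, -0.507, -0.492, 0.509]
force: [-1.2, -0.5, -1.4]
finger_gap: 0.0592
```

```bash
python3 - <<'E'
from tilt import *
s_,R=st(); g=s_['eef_pos']
c,s,f=look([g[0]-.039,g[1],g[2]-.003,np.pi-.033,.74],59)
crop(s,'s11.png',200,90,320,200,6);crop(c,'t11.png',195,150,295,250,6)
E
```

```text
t 10.58 pos [ 0.6006 -0.0134  0.1978] yangle -0.03361394916279877 xax [-0.0025 -0.0011 -1.    ] gap 0.059165465116247026 F [-1.1975 -0.4922 -1.3538] T [-0.0828  0.0267  0.0318]
scene 0.78 583
n 564 pivot(mid) [ 0.5635 -0.0117  0.1933] handleheading -0.03887982508416021 tilt deg 43.43817827441388 med mm 1.2699142136971684
t 10.78 pos [ 0.6013 -0.0148  0.1986] yangle -0.036751477699624384 xax [-0.0007 -0.0009 -1.    ] gap 0.05900519850773043 F [ 0.231   0.603  -2.0418] T [-0.0244  0.0225 -0.0294]
TCP in pliers frame mm [-31.1232   1.6706 -22.1137]
```

View pics/s11.png

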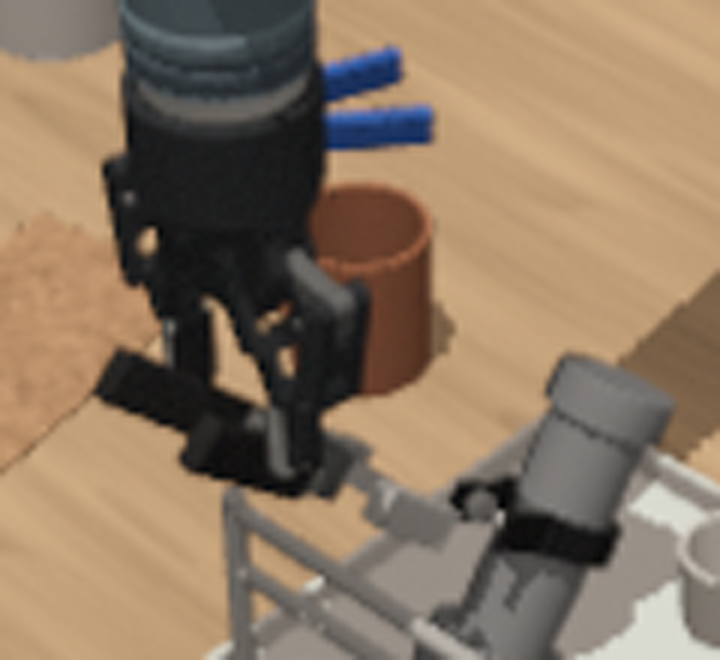

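View pics/t11.png

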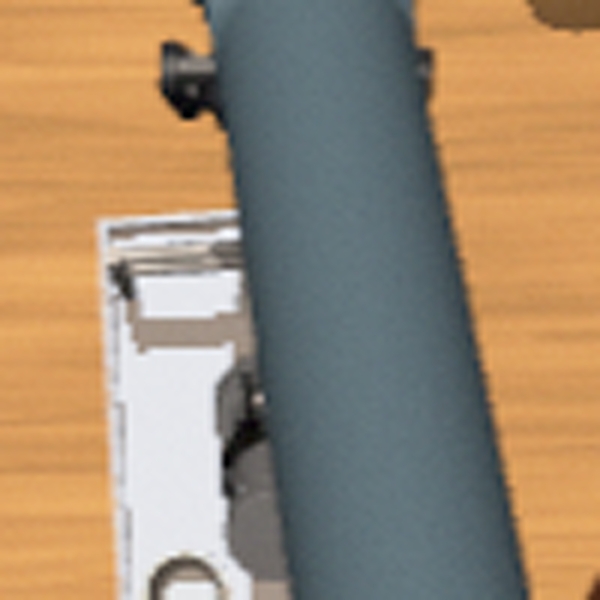

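Request:
carry_out([
  [-0.6, 0, -0.8, 0],
  [0.9, -1.0, 0, 0],
  [0.95, -1.0, 0, 0],
  [0.95, -1.0, 0, 0],
  [0, 0, 0, 0],
  [0, 0, 0, 0],
])

```text
time_s: 11.28
eef_pos: [0.5715, -0.0034, 0.177]
ee_rot: [-0.491, -0.508, -0.492, 0.508]
force: [0.7, 0.9, -2.0]
finger_gap: 0.0592
```

```bash
python3 - <<'E'
from tilt import *
s_,R=st(); g=s_['eef_pos']
c,s,f=look([g[0]-.038,g[1],g[2]-.003,np.pi-.033,.75],59)
crop(s,'s12.png',220,120,320,200,8)
Rp=frame(f.x[3],f.x[4]);E=np.array([.466,-.001,.108]);print('E in pliers mm',1000*Rp.T@(E-f.x[:3]))
E
```

```text
t 11.28 pos [ 0.5715 -0.0034  0.177 ] yangle -0.033495080733158 xax [-0.0005 -0.0001 -1.    ] gap 0.059190689139286115 F [ 0.6527  0.8908 -2.0193] T [-0.0401 -0.0043 -0.009 ]
scene 0.57 512
n 506 pivot(mid) [ 0.5342 -0.0015  0.1731] handleheading -0.04516022476426462 tilt deg 43.583471255618775 med mm 1.2881278962838856
t 11.48 pos [ 0.5734 -0.0033  0.1782] yangle -0.033537141578152206 xax [ 0.0027  0.0002 -1.    ] gap 0.059361864357308794 F [ 0.3853  0.2167 -2.6123] T [ 0.0248 -0.0294  0.0005]
TCP in pliers frame mm [-31.9733   0.0233 -23.4053]
E in pliers mm [94.2399  2.5616 -0.2014]
```

View pics/s12.png

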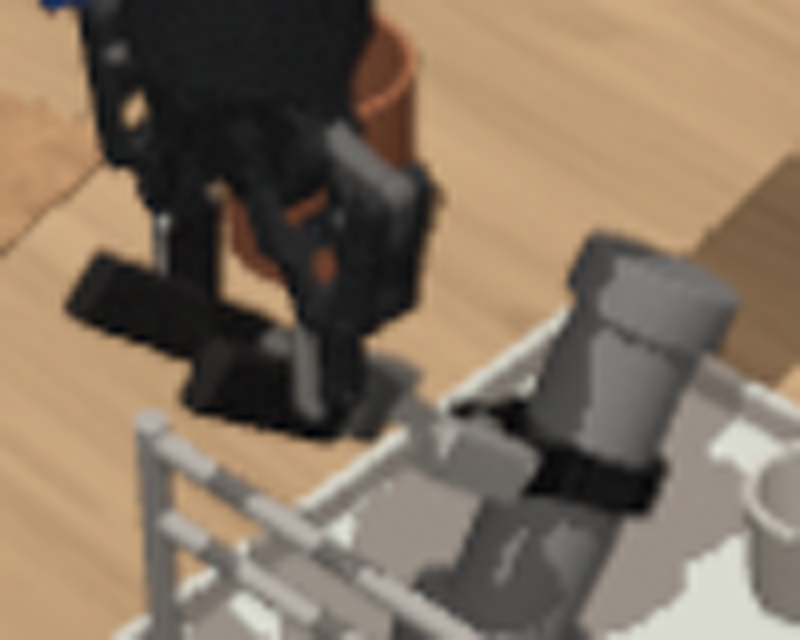

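Request:
carry_out([
  [0.75, -0.8, 0.1, 0],
  [0.75, -0.8, 0, 0],
  [0, 0, 0, 0],
  [0, 0, 0, 0],
])

```text
time_s: 11.82
eef_pos: [0.5561, -0.0038, 0.1621]
ee_rot: [0.492, 0.508, 0.492, -0.508]
force: [1.4, -0.7, -2.5]
finger_gap: 0.0592
```

```bash
python3 - <<'E'
from tilt import *
s_,R=st(); g=s_['eef_pos']
c,s,f=look([g[0]-.038,g[1],g[2]-.003,np.pi-.033,.75],59)
crop(s,'s13.png',240,130,320,200,10);crop(c,'t13.png',195,170,275,240,8)
Rp=frame(f.x[3],f.x[4]);E=np.array([.466,-.001,.108]);print('E in pliers mm',1000*Rp.T@(E-f.x[:3]))
E
```

```text
t 11.82 pos [ 0.5561 -0.0038  0.1621] yangle -0.033141171926667906 xax [ 0.0001  0.0001 -1.    ] gap 0.05917942432149424 F [ 1.429  -0.6675 -2.4926] T [ 0.0672  0.009  -0.0256]
scene 0.82 585
n 541 pivot(mid) [ 0.5203 -0.0022  0.1557] handleheading -0.03837953581404685 tilt deg 46.25363420050918 med mm 1.3282003584488278
t 12.02 pos [ 0.5571 -0.0037  0.1628] yangle -0.03318837438193678 xax [ 0.0019  0.0001 -1.    ] gap 0.05868025889398877 F [-0.3195 -0.1697 -1.6075] T [-0.0434 -0.0094  0.0103]
TCP in pliers frame mm [-30.6422   0.1604 -21.6599]
E in pliers mm [71.981   0.9201  6.2555]
```

View pics/s13.png

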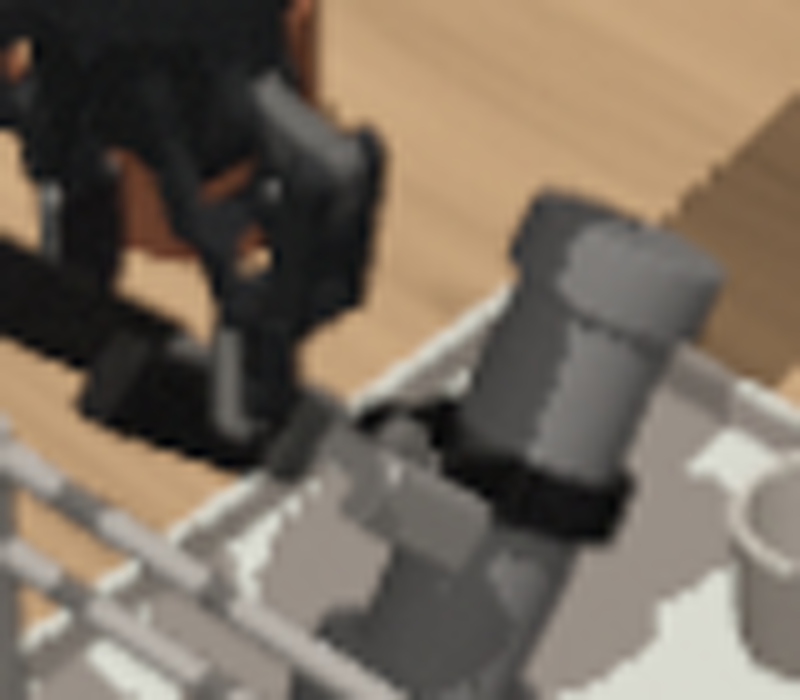

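View pics/t13.png

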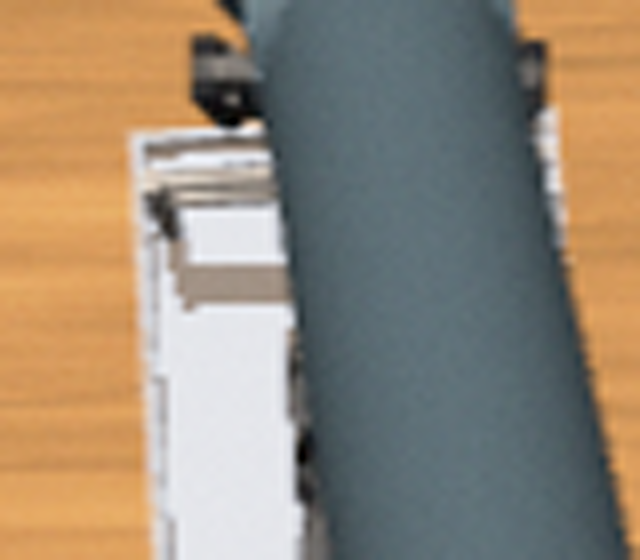

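Request:
carry_out([
  [-0.3, -0.5, 0, 0],
  [0.5, -0.7, 0, 0],
  [0.9, -0.7, 0, 0],
  [0, 0, 0, 0],
  [0, 0, 0, 0],
])

```text
time_s: 12.43
eef_pos: [0.5349, -0.003, 0.1497]
ee_rot: [-0.491, -0.507, -0.492, 0.509]
force: [0.3, 1.2, -2.5]
finger_gap: 0.059
```

```bash
python3 - <<'E'
from tilt import *
s_,R=st(); g=s_['eef_pos']
c,s,f=look([g[0]-.038,g[1],g[2]-.005,np.pi-.033,.78],59)
crop(s,'s14.png',240,130,320,200,10)
Rp=frame(f.x[3],f.x[4]);E=np.array([.466,-.001,.108]);print('E in pliers mm',1000*Rp.T@(E-f.x[:3]))
E
```

```text
t 12.43 pos [ 0.5349 -0.003   0.1497] yangle -0.03270408927318687 xax [-0.003 -0.    -1.   ] gap 0.059047362709663265 F [ 0.2644  1.2245 -2.5306] T [ 0.1121  0.0189 -0.0213]
scene 0.78 477
n 470 pivot(mid) [ 0.5043 -0.0015  0.1425] handleheading -0.049086313380134694 tilt deg 48.92720942796063 med mm 1.1932417396904489
t 12.63 pos [ 0.537  -0.0032  0.151 ] yangle -0.033129757997055885 xax [ 0.0002 -0.     -1.    ] gap 0.0590545526715443 F [-0.6303  0.0875 -2.6279] T [ 0.1147  0.0559 -0.0128]
TCP in pliers frame mm [-28.0264   0.1399 -19.0875]
E in pliers mm [51.1027  1.4273  6.2008]
```

View pics/s14.png

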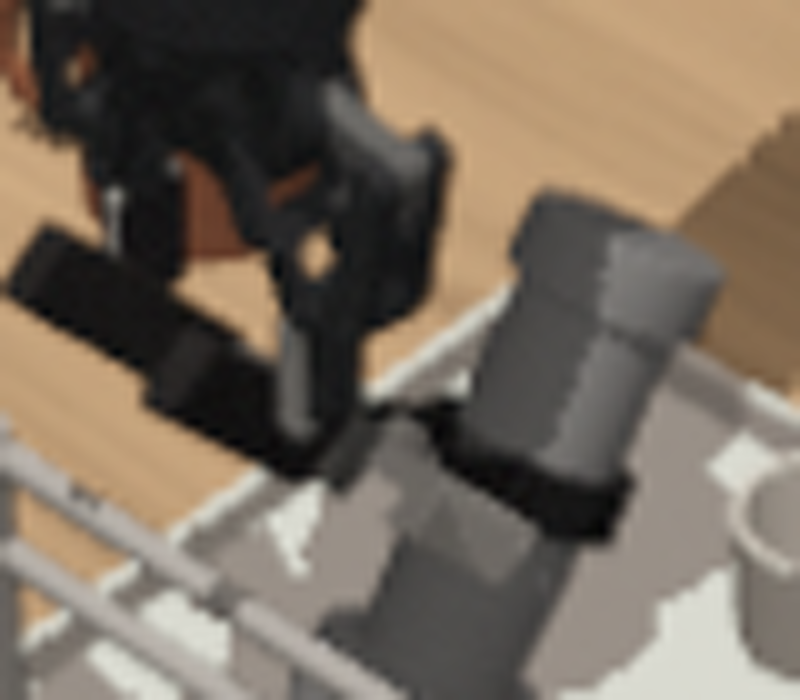

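Request:
carry_out([
  [-0.35, -0.4, 0, 0],
  [0, 0, 0, 0],
  [-0.1, 0, 0, 0],
  [0, 0, 0, 0],
], hand=5.5, squeeze=28)

```text
time_s: 12.97
eef_pos: [0.5331, -0.003, 0.1559]
ee_rot: [0.492, 0.508, 0.491, -0.508]
force: [-0.3, 0.4, -2.1]
finger_gap: 0.0553
```

```bash
python3 - <<'E'
from tilt import *
s_,R=st(); g=s_['eef_pos']
c,s,f=look([g[0]-.033,g[1],g[2]-.007,np.pi-.033,.83],55)
crop(s,'s15.png',240,130,320,200,10)
Rp=frame(f.x[3],f.x[4]);E=np.array([.466,-.001,.108]);print('E in pliers mm',1000*Rp.T@(E-f.x[:3]))
E
```

```text
t 12.97 pos [ 0.5331 -0.003   0.1559] yangle -0.03311844570405339 xax [ 0.0007 -0.0001 -1.    ] gap 0.05528312437300922 F [-0.27    0.4277 -2.0778] T [ 0.1357  0.0013 -0.0508]
scene 0.76 494
n 475 pivot(mid) [ 0.5032 -0.0007  0.145 ] handleheading -0.06077007036244719 tilt deg 50.82409838127759 med mm 1.2534449546906927
t 13.17 pos [ 0.5332 -0.0031  0.1556] yangle -0.0331962136775196 xax [ 0.0006  0.     -1.    ] gap 0.05535146128606153 F [ 0.3771 -0.0443 -1.7302] T [ 0.1387 -0.0432 -0.0225]
TCP in pliers frame mm [-27.2484   0.5614 -16.6139]
E in pliers mm [52.1169  2.5672  5.3612]
```

View pics/s15.png

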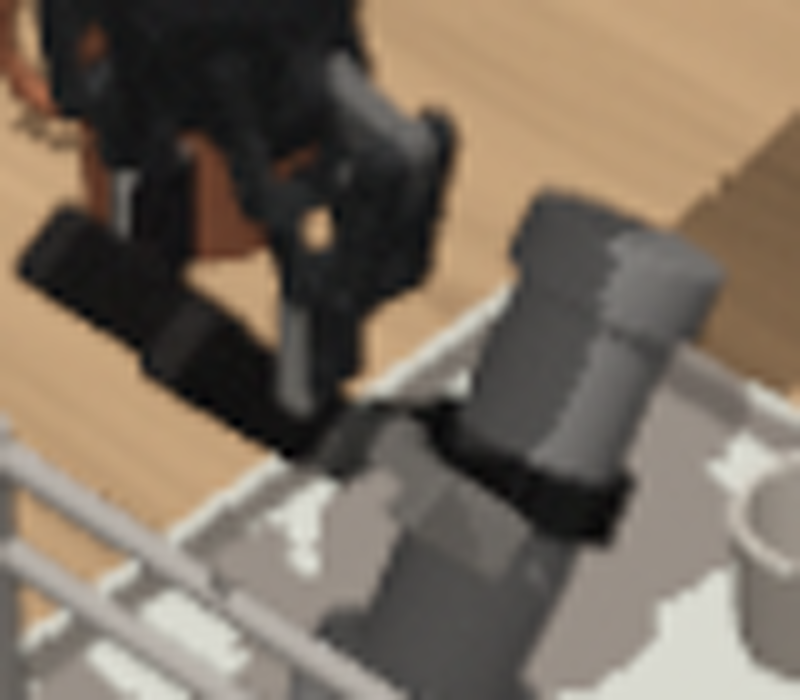

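Request:
carry_out([
  [-0.1, 0, 0.1, 0],
  [0, 0, 0, 0],
  [-0.1, 0, 0, 0],
  [0, 0, 0, 0],
], hand=4.8)

```text
time_s: 13.5
eef_pos: [0.5332, -0.004, 0.1578]
ee_rot: [0.492, 0.508, 0.491, -0.508]
force: [1.0, 0.7, -1.5]
finger_gap: 0.0479
```

```bash
python3 - <<'E'
from tilt import *
s_,R=st(); g=s_['eef_pos']
c,s,f=look([g[0]-.03,g[1],g[2]-.01,np.pi-.04,.88],49)
crop(s,'s16.png',240,130,320,200,10)
Rp=frame(f.x[3],f.x[4]);E=np.array([.466,-.001,.108]);print('E in pliers mm',1000*Rp.T@(E-f.x[:3]))
E
```

```text
t 13.5 pos [ 0.5332 -0.004   0.1578] yangle -0.033132463565102285 xax [ 0.0007  0.0001 -1.    ] gap 0.04792568663595885 F [ 1.0067  0.6746 -1.4781] T [ 0.2928 -0.3351 -0.0237]
scene 0.84 472
n 467 pivot(mid) [ 0.4991 -0.001   0.1411] handleheading -0.07235721294453246 tilt deg 51.1401715096184 med mm 1.2051035486199373
t 13.7 pos [ 0.5332 -0.004   0.1577] yangle -0.033146153893571235 xax [ 0.0009  0.0001 -1.    ] gap 0.04817910148584133 F [ 1.3655  1.4926 -1.1121] T [ 0.2766 -0.3526 -0.0325]
TCP in pliers frame mm [-34.4875   0.5304 -16.2478]
E in pliers mm [46.4441  2.4093  4.9576]
```

View pics/s16.png

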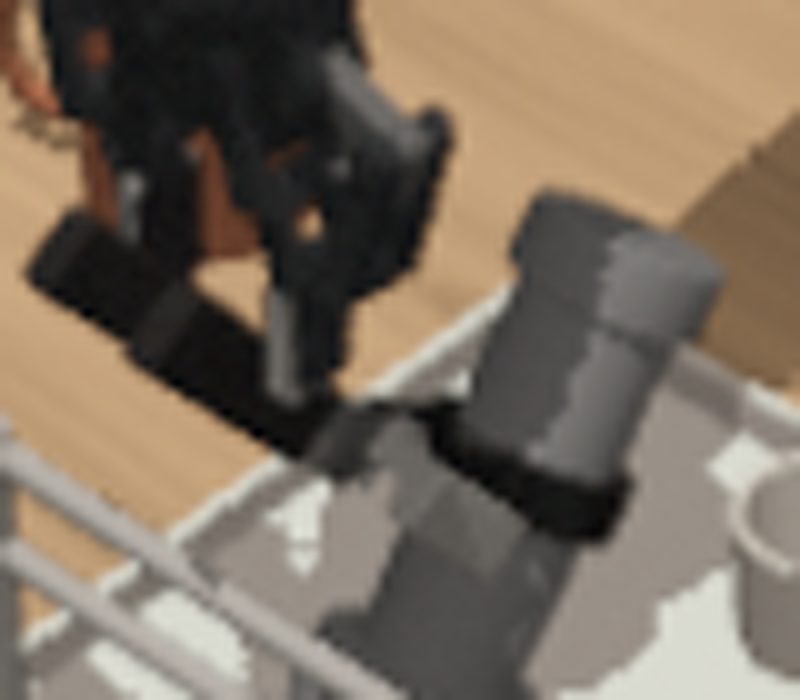

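Request:
carry_out([
  [-0.1, 0, 0, 0],
  [0, 0, 0, 0],
  [0, 0, 0, 0],
  [0, 0, 0, 0],
], hand=4.3)

```text
time_s: 14.03
eef_pos: [0.5339, -0.0038, 0.1591]
ee_rot: [0.492, 0.509, 0.491, -0.508]
force: [2.3, -0.0, 1.0]
finger_gap: 0.0435
```

Request:
carry_out([
  [0, 0, 0, 0],
  [0, 0, 0, 0],
  [0, 0, 0, 0],
], hand=4.0)

```text
time_s: 14.28
eef_pos: [0.5348, -0.0038, 0.1598]
ee_rot: [0.493, 0.509, 0.491, -0.507]
force: [4.6, 1.9, 3.2]
finger_gap: 0.0408
```

```bash
python3 - <<'E'
from tilt import *
s_,R=st(); g=s_['eef_pos']
c,s,f=look([g[0]-.033,g[1],g[2]-.015,np.pi-.05,.88],44)
crop(s,'s17.png',240,130,320,200,10)
Rp=frame(f.x[3],f.x[4]);E=np.array([.466,-.001,.108]);print('E in pliers mm',1000*Rp.T@(E-f.x[:3]))
E
```

```text
t 14.28 pos [ 0.5348 -0.0038  0.1598] yangle -0.03319123591000734 xax [ 0.0044  0.0003 -1.    ] gap 0.04080816290452947 F [4.5766 1.8919 3.2314] T [ 0.4155 -1.1636 -0.1298]
scene 0.92 479
n 455 pivot(mid) [ 0.5001 -0.0002  0.143 ] handleheading -0.09254091427034661 tilt deg 50.17380209867494 med mm 1.524709821878087
t 14.48 pos [ 0.5349 -0.0038  0.1598] yangle -0.033249321962163285 xax [ 0.0044  0.0004 -1.    ] gap 0.0402981345598982 F [5.7927 0.1998 3.2553] T [ 0.466  -1.1656 -0.0627]
TCP in pliers frame mm [-35.2582   0.4302 -16.1287]
E in pliers mm [48.6007  3.9788  3.553 ]
```

View pics/s17.png

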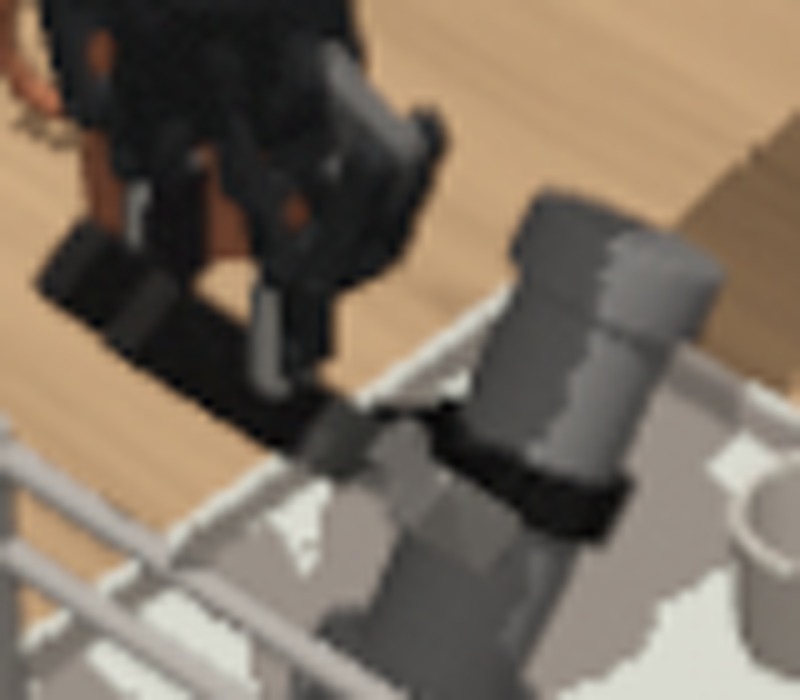

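Request:
carry_out([
  [0, 0, 0, 0],
  [0, 0, 0, 0],
  [0, 0, 0, 0],
], hand=3.8)

```text
time_s: 14.73
eef_pos: [0.5336, -0.0041, 0.159]
ee_rot: [0.492, 0.509, 0.491, -0.508]
force: [5.5, 1.2, 2.6]
finger_gap: 0.0381
```

Request:
carry_out([
  [0, 0, 0, 0],
  [0, 0, 0, 0],
  [0, 0, 0, 0],
], hand=3.6)

```text
time_s: 14.98
eef_pos: [0.534, -0.0045, 0.1592]
ee_rot: [0.492, 0.509, 0.491, -0.508]
force: [5.5, 0.9, 4.8]
finger_gap: 0.0363
```

```bash
python3 - <<'E'
from tilt import *
s_,R=st(); g=s_['eef_pos']
c,s,f=look([g[0]-.033,g[1],g[2]-.015,np.pi-.05,.88],38)
crop(s,'s18.png',240,130,320,200,10)
Rp=frame(f.x[3],f.x[4]);E=np.array([.466,-.001,.108]);print('E in pliers mm',1000*Rp.T@(E-f.x[:3]))
E
```

```text
t 14.98 pos [ 0.534  -0.0045  0.1592] yangle -0.033352519451624485 xax [ 0.0025 -0.0005 -1.    ] gap 0.036291766280285895 F [5.5451 0.9008 4.7673] T [ 0.18   -1.1589 -0.1011]
scene 0.97 429
n 423 pivot(mid) [0.4985 0.0004 0.1404] handleheading -0.11325926224544869 tilt deg 50.230758445356315 med mm 1.162343558485551
t 15.18 pos [ 0.5339 -0.0044  0.1592] yangle -0.033329404884378674 xax [ 0.0024 -0.0004 -1.    ] gap 0.03609695372333319 F [ 5.316  -0.0296  4.2491] T [ 0.1593 -1.1837 -0.0388]
TCP in pliers frame mm [-37.3054   0.7924 -15.5341]
E in pliers mm [45.4648  5.0498  3.914 ]
```

View pics/s18.png

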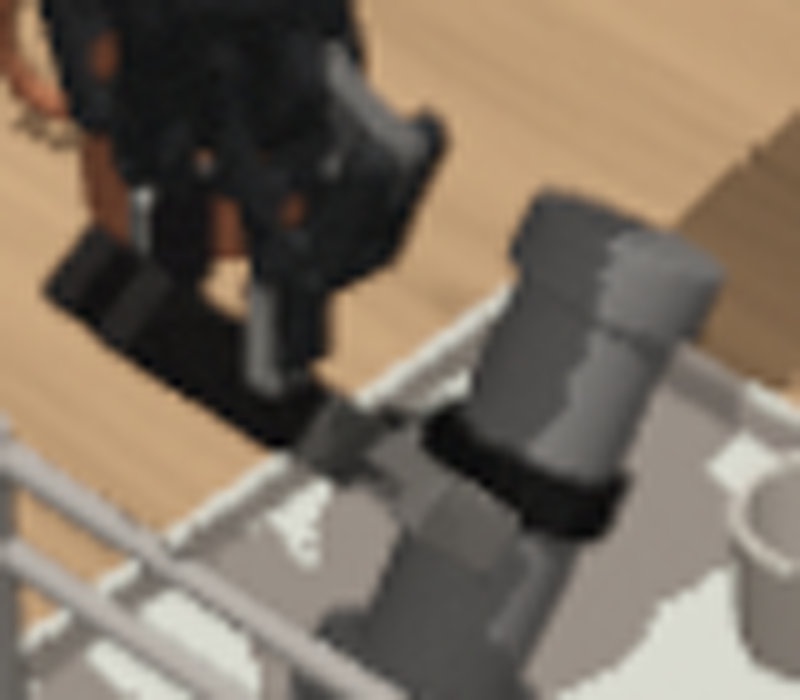

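Request:
carry_out([
  [0, 0, 0, 0],
  [0, 0, 0, 0],
  [0, 0, 0, 0],
], hand=3.4)

```text
time_s: 15.43
eef_pos: [0.5345, -0.0043, 0.1595]
ee_rot: [0.493, 0.509, 0.491, -0.507]
force: [4.5, 0.6, 4.7]
finger_gap: 0.0341
```

Request:
carry_out([
  [0, 0, 0, 0],
  [0, 0, 0, 0],
  [0, 0, 0, 0],
], hand=3.2)

```text
time_s: 15.68
eef_pos: [0.5347, -0.0043, 0.1597]
ee_rot: [0.493, 0.509, 0.491, -0.507]
force: [6.2, 0.5, 5.7]
finger_gap: 0.0335
```

```bash
python3 - <<'E'
from tilt import *
st()
s=camera('scene');c=camera('top')
crop(s,'s19.png',240,130,320,200,10)
E
```

```text
t 15.68 pos [ 0.5347 -0.0043  0.1597] yangle -0.033268904269636156 xax [ 0.004  -0.0003 -1.    ] gap 0.03351062610037542 F [6.2322 0.4689 5.6583] T [ 0.2126 -1.3084 -0.079 ]
```

View pics/s19.png

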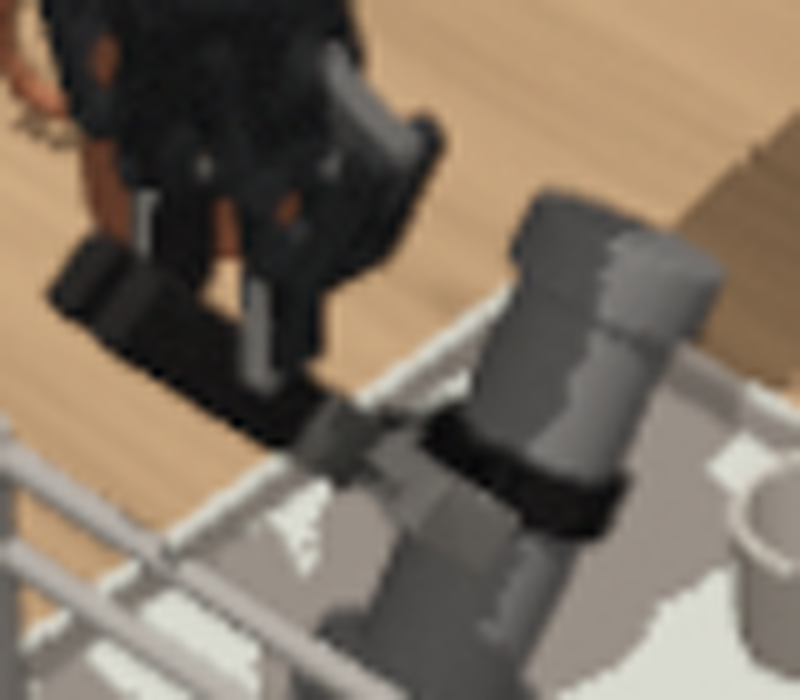

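Request:
carry_out([
  [0, 0, 0, 0],
  [0, 0, 0, 0],
  [0, 0, 0, 0],
], hand=3.0)

```text
time_s: 16.03
eef_pos: [0.5347, -0.0043, 0.1597]
ee_rot: [0.493, 0.509, 0.491, -0.507]
force: [5.5, -0.7, 5.6]
finger_gap: 0.0336
```

```bash
python3 - <<'E'
from tilt import *
s_,R=st(); g=s_['eef_pos']
c,s,f=look([g[0]-.035,g[1],g[2]-.018,np.pi-.1,.87],35)
crop(s,'s20.png',260,150,310,190,14);crop(c,'t20.png',205,170,285,240,8)
E
```

```text
t 16.03 pos [ 0.5347 -0.0043  0.1597] yangle -0.033204088216522494 xax [ 0.004  -0.0003 -1.    ] gap 0.03359593094673588 F [ 5.5188 -0.7441  5.5992] T [ 0.2581 -1.2513 -0.0585]
scene 0.82 459
n 447 pivot(mid) [0.4991 0.0008 0.141 ] handleheading -0.11484646749200289 tilt deg 50.43656883683777 med mm 1.1784050189670214
t 16.23 pos [ 0.5347 -0.0043  0.1597] yangle -0.03324111875139569 xax [ 0.004  -0.0002 -1.    ] gap 0.0336970257756758 F [4.8188 1.1293 4.9903] T [ 0.1939 -1.2593 -0.0166]
TCP in pliers frame mm [-37.3129   0.9872 -15.7592]
```

View pics/s20.png

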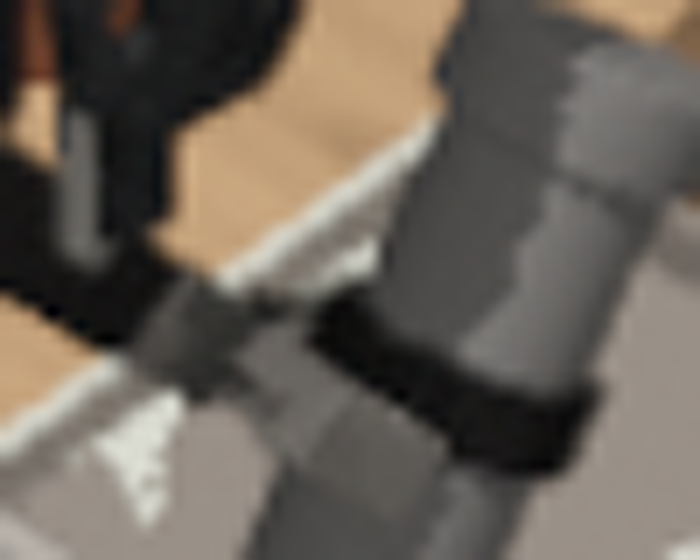

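Request:
carry_out([
  [0.1, 0, 0, 0],
  [0.1, 0, 0, 0],
  [0, 0, 0, 0],
  [0, 0, 0, 0],
], hand=4.5)

```text
time_s: 16.57
eef_pos: [0.5314, -0.0041, 0.1555]
ee_rot: [-0.491, -0.507, -0.492, 0.509]
force: [2.8, -0.1, 0.2]
finger_gap: 0.0451
```

```bash
python3 - <<'E'
from tilt import *
s_,R=st(); g=s_['eef_pos']
c,s,f=look([g[0]-.035,g[1],g[2]-.015,np.pi-.1,.87],45)
crop(s,'s21.png',240,130,320,200,10)
E
```

```text
t 16.57 pos [ 0.5314 -0.0041  0.1555] yangle -0.03305952307121713 xax [-0.0031 -0.0001 -1.    ] gap 0.04508360379048458 F [ 2.8011 -0.1272  0.2397] T [ 0.1701 -0.4293 -0.0971]
scene 0.92 473
n 461 pivot(mid) [0.4976 0.     0.1383] handleheading -0.0945231345876576 tilt deg 50.81502993393842 med mm 1.0861509054645935
t 16.77 pos [ 0.5315 -0.0041  0.1557] yangle -0.033063374047361614 xax [-0.0029 -0.0002 -1.    ] gap 0.04488297875445145 F [2.0573 0.4914 0.1032] T [ 0.2045 -0.2882 -0.0501]
TCP in pliers frame mm [-35.0639   0.9543 -15.477 ]
```

View pics/s21.png

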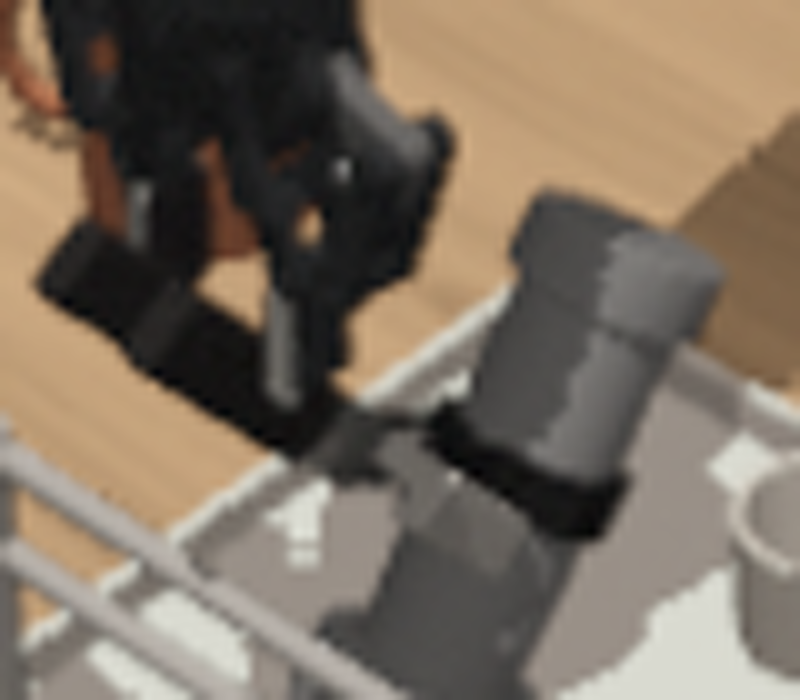

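Request:
carry_out([
  [0.05, 0, 0, 0],
  [0, 0, 0, 0],
  [0, 0, 0, 0],
  [-0.4, 0.3, 0, 0],
  [-0.8, 0.65, 0, 0],
  [-1.2, 1.0, 0, 0],
  [-1.6, 1.3, 0, 0],
  [-1.6, 1.3, 0, 0],
], hand=5.8)

```text
time_s: 17.43
eef_pos: [0.5789, -0.0057, 0.213]
ee_rot: [-0.492, -0.508, -0.492, 0.508]
force: [0.3, 0.4, -2.4]
finger_gap: 0.0578
```

```bash
python3 - <<'E'
from tilt import *
s_,R=st(); g=s_['eef_pos']
c,s,f=look([g[0]-.033,g[1],g[2]-.012,np.pi-.06,.87],57)
crop(s,'s22.png',230,110,320,190,8)
E
```

```text
t 17.43 pos [ 0.5789 -0.0057  0.213 ] yangle -0.0331979111733495 xax [-0.0003 -0.0002 -1.    ] gap 0.05775287032992193 F [ 0.3349  0.384  -2.425 ] T [ 0.0382 -0.0624  0.0047]
scene 0.6 506
n 501 pivot(mid) [ 0.5471 -0.0023  0.2015] handleheading -0.08070451726557382 tilt deg 50.335260842799386 med mm 1.2767170696189698
t 17.63 pos [ 0.5786 -0.0055  0.2124] yangle -0.033205659558373075 xax [ 0.0005  0.0001 -1.    ] gap 0.05783795055244485 F [-0.3452 -0.3053 -2.0141] T [-0.0267  0.0721  0.0212]
TCP in pliers frame mm [-28.5235   0.598  -17.4173]
```

View pics/s22.png

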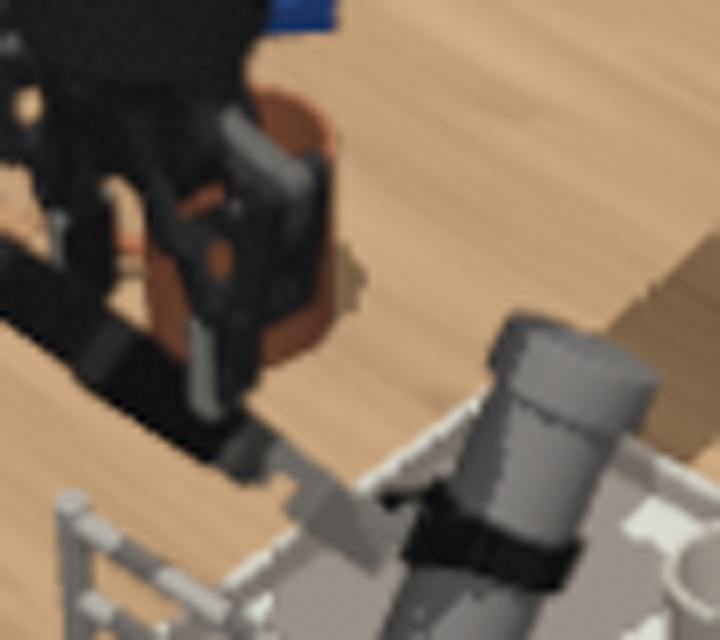

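Request:
carry_out([
  [-1.5, 0.8, 0, 0],
  [-1.5, 0.8, 0, 0],
  [-0.8, 0, 1, 0],
  [0, 0, 2.2, 0],
  [0, 0, 3, 0],
  [0, 0, 3, 0],
  [0, 0, 3, 0],
  [0, 0, 2.5, 0],
])

```text
time_s: 18.3
eef_pos: [0.5868, -0.1567, 0.2486]
ee_rot: [-0.49, -0.508, -0.492, 0.51]
force: [-0.4, -0.7, -2.5]
finger_gap: 0.0582
```

```bash
python3 - <<'E'
from tilt import *
st()
c=camera('top');s=camera('scene')
crop(s,'s23.png',255,130,335,200,10);crop(c,'t23.png',205,180,275,240,10)
E
```

```text
t 18.3 pos [ 0.5868 -0.1567  0.2486] yangle -0.0356815032062004 xax [-0.0035 -0.0012 -1.    ] gap 0.05820527607099101 F [-0.3663 -0.7028 -2.5278] T [-0.0508  0.0458 -0.0048]
```

View pics/s23.png

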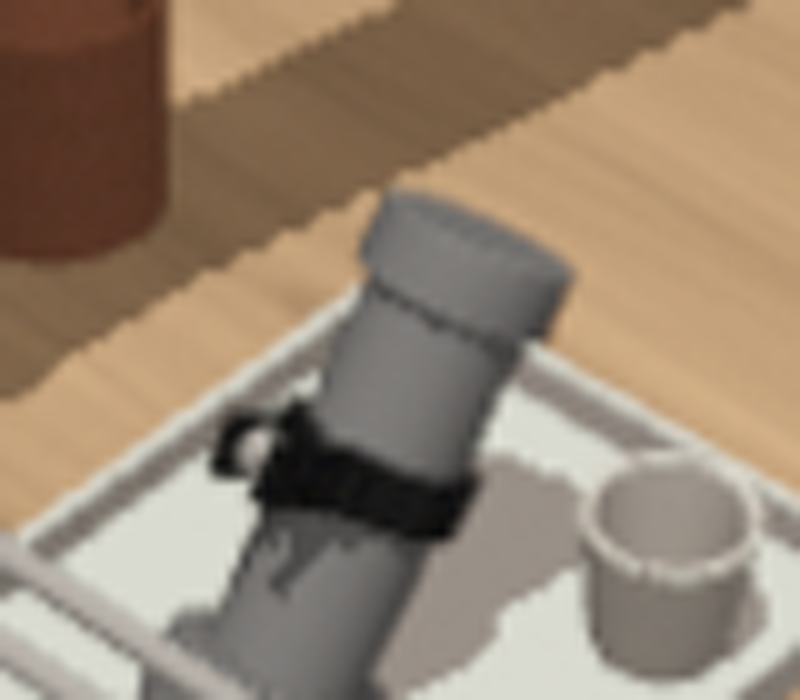

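View pics/t23.png

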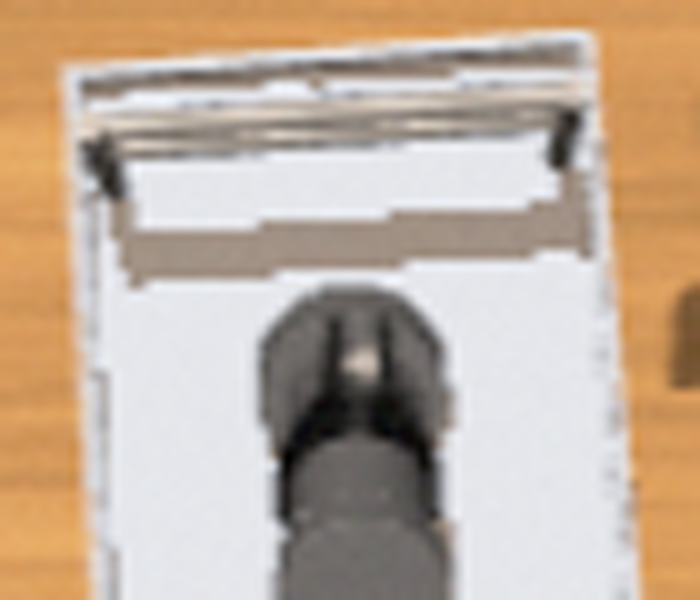

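Request:
carry_out([
  [0, -0.5, 1.5, 0],
  [0, -1.0, 3, -0.02],
  [0, -1.1, 3.2, -0.025],
  [0, -1.1, 3.2, -0.03],
  [0, -1.1, 3.2, -0.03],
  [0, -1.0, 3, -0.025],
  [0, -0.8, 2.5, 0],
  [0, -0.4, 1.5, 0],
])

```text
time_s: 19.07
eef_pos: [0.5213, -0.3699, 0.2487]
ee_rot: [0.522, 0.476, 0.523, -0.478]
force: [-0.0, -0.8, -1.5]
finger_gap: 0.058
```

Request:
carry_out([
  [0.5, 0, 0.3, 0],
  [1.5, 0, 0, 0],
  [2.5, 0, 0, 0],
  [2.5, 0, 0, 0],
  [2.0, 0, 0, 0],
  [1.5, 0, 0, 0],
  [1, 0, 0, 0],
  [0, 0, 0, 0],
])

```text
time_s: 19.73
eef_pos: [0.5244, -0.3644, 0.1313]
ee_rot: [0.522, 0.475, 0.527, -0.474]
force: [-0.8, 0.6, -1.8]
finger_gap: 0.0578
```

```bash
python3 - <<'E'
from tilt import *
s_,R=st(); g=s_['eef_pos']
c,s,f=look([g[0]-.033,g[1],g[2]-.012,np.pi+.09,.87],58)
crop(s,'s24.png',150,70,260,160,6);crop(c,'t24.png',300,150,400,250,6)
E
```

```text
t 19.73 pos [ 0.5244 -0.3644  0.1313] yangle 0.09999684634317066 xax [-0.0052  0.0054 -1.    ] gap 0.05778339181476608 F [-0.7973  0.6017 -1.7524] T [ 0.0425  0.1494 -0.043 ]
scene 0.69 397
top 0.51 251
n 634 pivot(mid) [ 0.5011 -0.3647  0.1192] handleheading 0.05359545129491261 tilt deg 55.50214478766028 med mm 1.5976770260865196
t 19.93 pos [ 0.5271 -0.3685  0.1366] yangle 0.09763354390791362 xax [ 0.0027 -0.0012 -1.    ] gap 0.05755076973121064 F [ 0.1842  0.5837 -2.7319] T [-0.0456 -0.0467  0.0356]
TCP in pliers frame mm [-28.9883   5.111  -11.334 ]
```

View pics/s24.png

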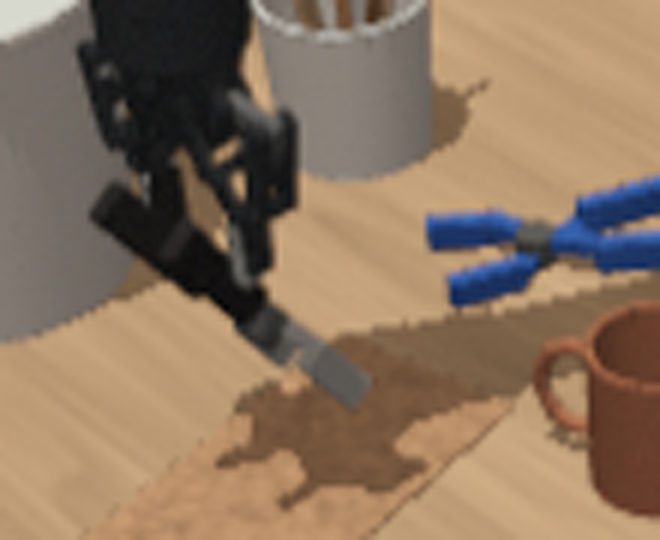

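View pics/t24.png

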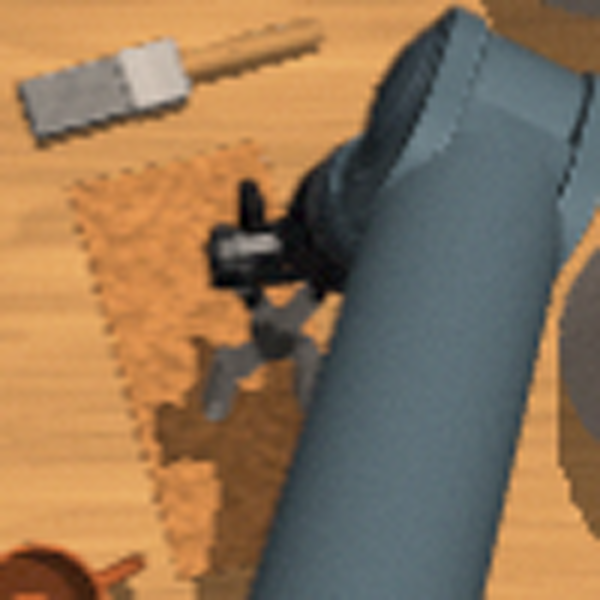

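Request:
carry_out([
  [1.0, -1.2, 0, 0],
  [1.2, -1.5, 0, 0],
  [1.2, -0.8, 0, 0],
  [1.0, 0, 0, 0],
  [0.6, 0, 0, 0],
  [0.3, 0, 0, 0],
  [0, 0, 0, 0],
])

```text
time_s: 20.52
eef_pos: [0.4939, -0.3715, 0.0832]
ee_rot: [0.525, 0.475, 0.523, -0.474]
force: [0.8, -0.0, -0.7]
finger_gap: 0.0583
```

```bash
python3 - <<'E'
from tilt import *
s_,R=st(); g=s_['eef_pos']
c,s,f=look([g[0]-.026,g[1],g[2]-.017,np.pi+.08,.95],58)
E
```

```text
t 20.52 pos [ 0.4939 -0.3715  0.0832] yangle 0.09867845500537356 xax [ 0.0042 -0.0009 -1.    ] gap 0.05825303820733206 F [ 0.751  -0.0117 -0.7058] T [ 0.0008 -0.1649  0.0389]
scene 0.86 380
top 0.68 201
n 568 pivot(mid) [ 0.4727 -0.3716  0.0693] handleheading 0.05174090055339997 tilt deg 58.419704985670016 med mm 1.456417167052967
t 20.72 pos [ 0.4929 -0.3719  0.0834] yangle 0.09779119573361465 xax [ 0.0032 -0.0011 -1.    ] gap 0.058031591027435526 F [1.9011 0.8272 1.8676] T [ 0.207  -0.2737 -0.0091]
TCP in pliers frame mm [-22.6015   1.3442  -9.8255]
```

Request:
carry_out([
  [0.5, 0.85, 0, 0],
  [0.6, 0.85, 0, 0],
  [0.7, 0.75, 0, 0],
  [0.75, 0.7, 0, 0],
  [0.8, 0.6, 0, 0],
  [0.85, 0.55, 0, 0],
  [0, 0, 0, 0],
  [0, 0, 0, 0],
])

```text
time_s: 21.38
eef_pos: [0.5315, -0.3668, 0.0374]
ee_rot: [0.522, 0.475, 0.526, -0.476]
force: [-0.1, 0.3, -1.2]
finger_gap: 0.0582
```

```bash
python3 - <<'E'
from tilt import *
s_,R=st(); g=s_['eef_pos']
c,s,f=look([g[0]-.045,g[1],g[2]+.0,np.pi+.08,.5],58)
crop(s,'s25.png',150,70,260,160,6)
E
```

```text
t 21.38 pos [ 0.5315 -0.3668  0.0374] yangle 0.09699525913366298 xax [-0.005   0.0025 -1.    ] gap 0.0582275322124754 F [-0.1127  0.2579 -1.1997] T [ 0.0036  0.0834 -0.0531]
scene 0.59 485
top 0.48 250
n 718 pivot(mid) [ 0.4807 -0.3697  0.0467] handleheading 0.06485255074185448 tilt deg 27.79823780707876 med mm 1.5568197962565904
t 21.58 pos [ 0.5329 -0.3683  0.0401] yangle 0.09594736722538538 xax [-0.0005 -0.0004 -1.    ] gap 0.057908595498266095 F [ 0.4042 -0.439  -2.0208] T [-0.0398  0.0783 -0.0204]
TCP in pliers frame mm [-43.1198   2.0224 -30.1685]
```

View pics/s25.png

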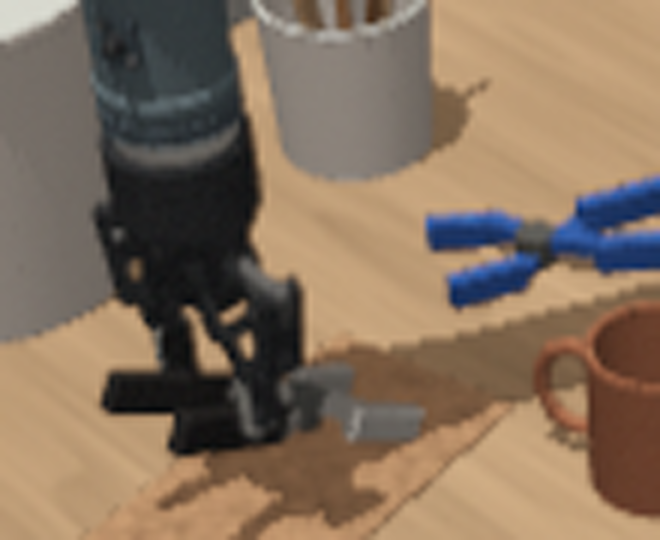

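Excellent: tilt is 28° exactly following the arc. Continue down.

Request:
carry_out([
  [0.9, 0.45, 0, 0],
  [0.95, 0.4, 0, 0],
  [1.0, 0.3, 0, 0],
  [1.0, 0.2, 0, 0],
  [0.8, 0.1, 0, 0],
  [0, 0, 0, 0],
  [0, 0, 0, 0],
])

```text
time_s: 22.17
eef_pos: [0.5469, -0.3655, -0.0081]
ee_rot: [0.523, 0.475, 0.525, -0.475]
force: [0.4, 0.7, -1.4]
finger_gap: 0.0581
```

```bash
python3 - <<'E'
from tilt import *
s_,R=st(); g=s_['eef_pos']
c,s,f=look([g[0]-.06,g[1],g[2]+.03,np.pi+.08,.1],58)
crop(s,'s26.png',150,80,260,170,6)
E
```

```text
t 22.17 pos [ 0.5469 -0.3655 -0.0081] yangle 0.09707262992819755 xax [-0.0028  0.0016 -1.    ] gap 0.05813192197171655 F [ 0.42    0.6876 -1.374 ] T [-0.05    0.0417  0.0178]
top 0.75 217
n 215 pivot(mid) [ 0.485  -0.3693  0.0254] handleheading 0.07882465295203467 tilt deg 7.3089184558934335 med mm 2.2454084527238947
t 22.37 pos [ 0.5482 -0.3668 -0.006 ] yangle 0.09648238595348885 xax [ 0.0007 -0.0006 -1.    ] gap 0.057911957516144134 F [ 0.5848  0.4902 -1.6728] T [ 0.0098  0.0233 -0.0385]
TCP in pliers frame mm [-58.7595   2.458  -39.1526]
```

View pics/s26.png

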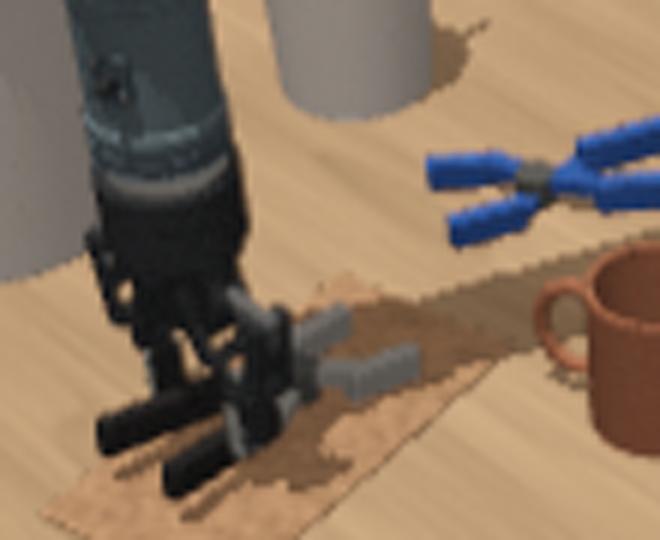

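Request:
carry_out([
  [0.6, 0.05, 0, 0],
  [0.6, 0, 0, 0],
  [0.3, 0, 0, 0],
  [0, 0, 0, 0],
  [0, 0, 0, 0],
])

```text
time_s: 22.78
eef_pos: [0.5479, -0.366, -0.022]
ee_rot: [0.523, 0.475, 0.524, -0.475]
force: [-0.0, -0.1, -1.5]
finger_gap: 0.0582
```

```bash
python3 - <<'E'
from tilt import *
s_,R=st(); g=s_['eef_pos']
c,s,f=look([g[0]-.06,g[1],.018,np.pi+.08,.02],58)
crop(s,'s27.png',150,80,260,170,6)
E
```

```text
t 22.78 pos [ 0.5479 -0.366  -0.022 ] yangle 0.09683447100896743 xax [-0.0013  0.0006 -1.    ] gap 0.05822314849751517 F [-0.0101 -0.0544 -1.4926] T [0.0679 0.0741 0.0381]
scene 0.66 402
top 0.67 256
n 650 pivot(mid) [ 0.4834 -0.3702  0.0185] handleheading 0.06922082320594791 tilt deg 0.6084213234623478 med mm 1.8051740835753378
t 22.98 pos [ 0.5484 -0.3662 -0.0215] yangle 0.09689321027063495 xax [-0.0002  0.0001 -1.    ] gap 0.05796267781920283 F [ 0.2198 -0.4572 -1.2977] T [-0.0239  0.0397 -0.0136]
TCP in pliers frame mm [-64.7633   0.5392 -40.678 ]
```

View pics/s27.png

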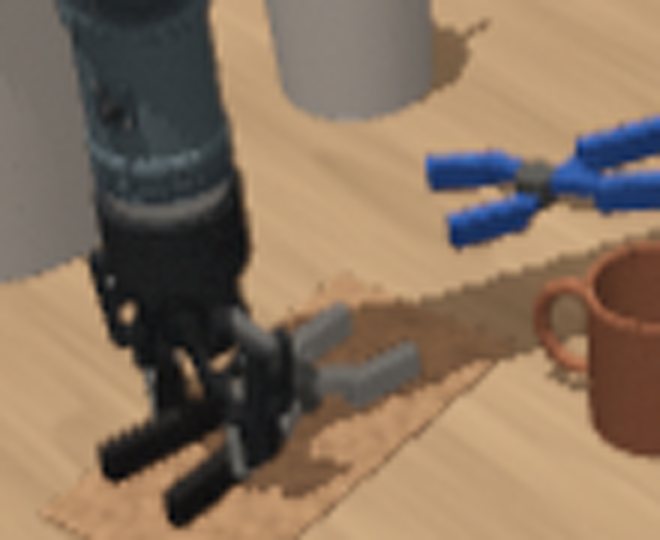

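Request:
carry_out([
  [0.2, 0, 0, 0],
  [0.15, 0, 0, 0],
  [0, 0, 0, 0],
  [0, 0, 0, 0],
])

```text
time_s: 23.32
eef_pos: [0.5491, -0.3665, -0.0236]
ee_rot: [0.524, 0.475, 0.523, -0.475]
force: [-2.2, 1.1, 5.6]
finger_gap: 0.058
```

Request:
carry_out([
  [0, 0, 0, 0],
  [0, 0, 0, 0],
  [0, 0, 0, 0],
  [0, 0, 0, 0],
], hand=6.5)

```text
time_s: 23.65
eef_pos: [0.5488, -0.3664, -0.0252]
ee_rot: [0.524, 0.475, 0.523, -0.475]
force: [0.3, -0.4, -0.4]
finger_gap: 0.0654
```

Request:
carry_out([
  [0, 0, 0, 0],
  [0, 0, 0, 0],
  [0, 0, 0, 0],
  [0, 0, 0, 0],
], hand=8.54)

```text
time_s: 23.98
eef_pos: [0.5485, -0.3663, -0.025]
ee_rot: [0.524, 0.475, 0.524, -0.475]
force: [-0.2, 0.8, -0.3]
finger_gap: 0.085
```

```bash
python3 - <<'E'
from tilt import *
s_,R=st(); g=s_['eef_pos']
c,s,f=look([g[0]-.065,g[1],.016,np.pi+.08,.0],64)
crop(s,'s28.png',150,80,260,170,6);crop(c,'t28.png',300,150,400,250,6)
E
```

```text
t 23.98 pos [ 0.5485 -0.3663 -0.025 ] yangle 0.09680243921319383 xax [-0.  0. -1.] gap 0.0849975935770818 F [-0.1951  0.8228 -0.345 ] T [-0.0193  0.0173  0.0766]
scene 0.8 431
top 0.68 171
n 601 pivot(mid) [ 0.4889 -0.3702  0.0189] handleheading 0.07254468474445641 tilt deg -0.6939432315830377 med mm 1.7431351518623734
t 24.18 pos [ 0.5486 -0.3662 -0.025 ] yangle 0.09691277108579917 xax [ 0.0001  0.     -1.    ] gap 0.08579724015227728 F [0.3442 0.9977 0.4382] T [-0.047   0.0348  0.037 ]
TCP in pliers frame mm [-60.3534   0.345  -43.2019]
```

View pics/s28.png

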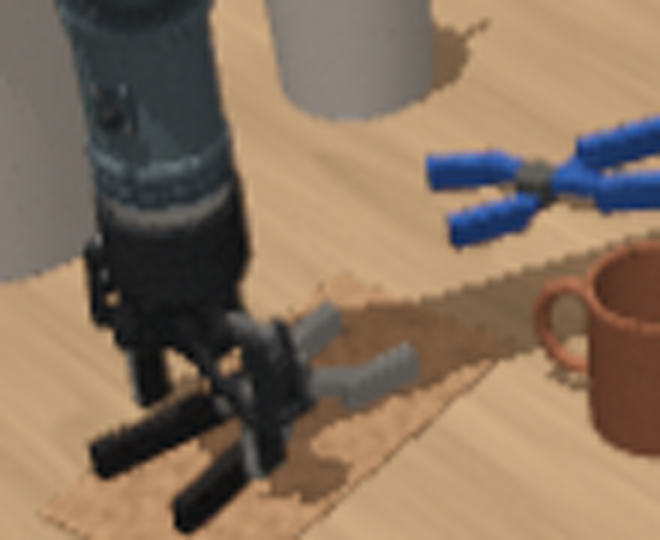

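Released and flat. Lift straight up and check.

Request:
carry_out([
  [-1, 0, 0, 0],
  [-1.5, 0, 0, 0],
  [-2.5, 0, 0, 0],
  [-3.5, 0, 0, 0],
  [-4, 0, 0, 0],
  [-4, 0, 0, 0],
  [-3, 0, 0, 0],
  [0, 0, 0, 0],
])

```text
time_s: 24.85
eef_pos: [0.5544, -0.3697, 0.182]
ee_rot: [0.53, 0.477, 0.517, -0.474]
force: [1.2, -0.7, 1.2]
finger_gap: 0.0852
```

Request:
carry_out([
  [0, 0, 2, 0],
  [0, 0, 3, 0],
  [0, 0, 3, 0],
  [0, 0, 2, 0],
  [0, 0, 0, 0],
  [0, 0, 0, 0],
])

```text
time_s: 25.35
eef_pos: [0.5573, -0.4679, 0.171]
ee_rot: [0.523, 0.476, 0.522, -0.476]
force: [-0.3, 0.4, -0.1]
finger_gap: 0.0853
```

```bash
python3 - <<'E'
from tilt import *
c,s,f=look([.489,-.37,.016,np.pi+.08,.0],64)
crop(s,'s29.png',140,90,340,220,4);crop(c,'t29.png',200,150,360,280,5)
E
```

```text
scene 0.62 655
top 0.71 433
n 1068 pivot(mid) [ 0.4884 -0.3704  0.0188] handleheading 0.07205808871865615 tilt deg -0.21775772333382862 med mm 1.7343981481914357
t 25.55 pos [ 0.5593 -0.4635  0.1705] yangle 0.09961383212320521 xax [ 0.0009  0.0012 -1.    ] gap 0.085716732535235 F [0.6855 0.1622 0.4747] T [ 0.0309 -0.0301 -0.0099]
TCP in pliers frame mm [-63.4361  97.9162 152.006 ]
```

View pics/s29.png

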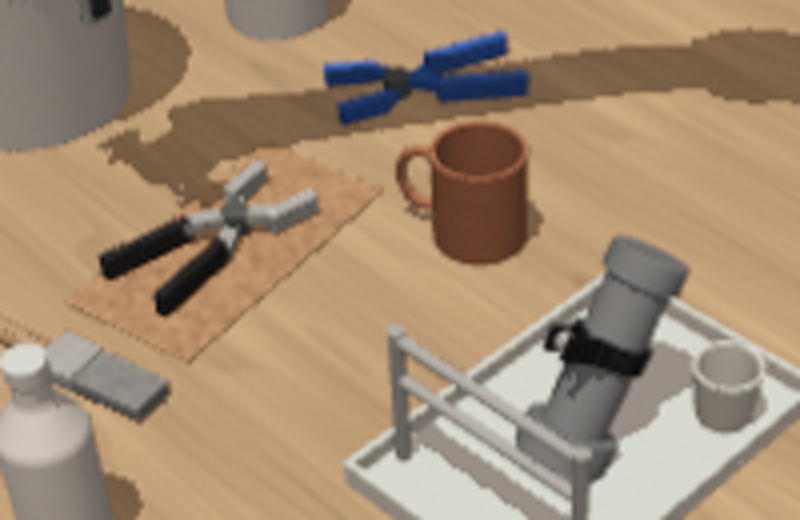

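View pics/t29.png

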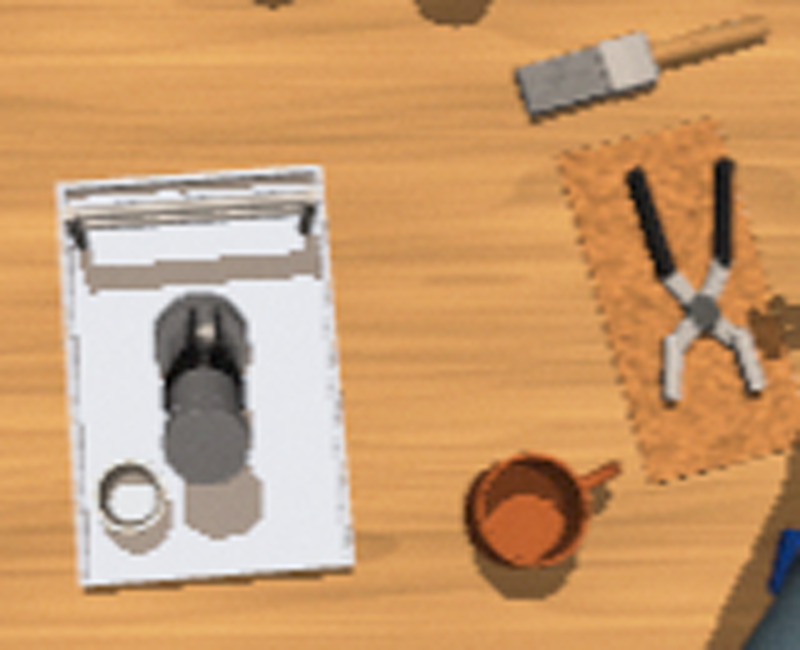

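The pliers lie flat on the mat, the ears are together (studs merged at about (204,332) in the zoomed top view), and nothing else has moved. I'm handing the job in.

```bash
python3 -c "
from bench import *
print(job_done())"
```

```text
the job is handed in; nothing more can be done
None
```

I took the pliers from the cork mat, squeezed the clip shut and laid the pliers flat on the mat again. The job was handed in after about 26 s of the 58 s allowed. No verdict was reported, so the outcome rests on my own pictures and readings.

- **Lean:** The gripper can only point straight down. I let the pliers tip jaws-down in the fingers instead, and they pressed the clip at about 50° rather than the 35° the task describes.
- **Squeeze:** I closed the handles in steps with the grip limited to 28 N, until the fingers stopped at 33.6 mm. I saw no separate 6 mm snap in the finger readings.
- **Clip:** After letting go, the ears stayed together. Their spacing in the top view was about 0.61 of the open one, as expected for closed ears, and the last pictures still show them together.
- **Pliers:** The jaw tips touched the mat first, and I then rotated the pliers down flat before opening the fingers. They measure level to within about 0.5°, with the pivot at about (0.488, -0.370), well inside the mat.
- **Surroundings:** The mug, cup, brush and bottle, and the blue look-alike pliers, look unmoved in the last pictures. I did not check the bowl, jar and spatula again, though the arm never went near the bowl or spatula. At hand-in the arm was clear of everything I could see.

One check disagreed. The reported tool height reads about 35 mm lower than the fingertips appear in the camera pictures, so I set heights from the pictures and the contact force. Gripping the pliers pressed the fingertips lightly on the mat, at about 7.5 N.

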